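# Make up the drilling kit from the crowded hook

### The arm

A 6-joint arm with a two-finger parallel gripper is mounted at the origin on a cart in front of the work surface, level with it; the furniture and walls round the work are solid. World frame = base frame: x ahead of the robot, y to its left, z up, the work surface at z = 0. Lengths are in m, angles in degrees, forces in N, time in s.
With the tool pointing down it reaches from about 0.4 to 0.825 m from the base axis. Payload 7 kg.
Tool frame: the origin (TCP) lies on the centre line of the jaws, within the pads' length; the fingertips stand 19 mm ahead of it and the grasp point (between the pads) is the TCP; z points along the fingers, y is the line along which they close (so a half turn about z gives the same grasp; the last joint's range is limited). The gripper opens to 88 mm and grips with 3 to 60 N. Pads are 19 mm wide; open, the fingers measure 130 mm over their backs; the gripper's body (78 mm by 193 mm) begins 47 mm behind the grasp point.
Start: joints at [80.506, 20.546, 0.682, 0, -70.136, -16.507], TCP at [0.296, 0.607, 0.246] pointing down, gripper open.
Joint ranges: [-176.03, 176.03], [-82.01, 121.73], [-58.28, 71.71], [-173.87, 95.51], [-174.79, -0.11], [-173.66, 173.66]. Speed limits (degrees/s): [136.94, 136.94, 172.46, 180, 180, 180].

### API

Orientations are given as [roll, pitch, yaw] about the fixed x, y, z axes, in that order (R = Rz(yaw) Ry(pitch) Rx(roll)).
In Python, from plant import * gives the robot as it stands. The module is installed in compiled form; this text tells all that it offers.
- The arm moves only by the tool play_rows, never from a script. Its argument "deltas" is a list of rows, each a list of 6 numbers: the shift along the world's x, y, z scaled (see below), then the turn, a rotation vector about the world's x, y, z scaled (see below). A call has 1 to 10 rows; each row shifts and turns the commanded pose from where the row before left it; what a row does not reach is not made up. The controller multiplies each number of a shift by 800 mm and each number of a turn by 180 degrees. A row lasts 1/10 s, in which the tool goes at most 50 mm and 8.59 degrees, less where a joint would pass 70% of its speed; a pose out of reach is approached as far as the arm can. A call with a number of a shift or a turn outside -1 to 1 is refused whole. A call with a gripper value outside its range is refused whole. "gripper" is the gripper command: -1 is shut, 1 is fully open, values between are in proportion, set as the call begins (left out, the last holds). The fingers move at their own pace and stop on an object; the grip force is fixed at half the most. Time passes only in rows, so rows that do not move let the fingers close. It gives the time, the measured TCP pose, the force, the opening and the grip force at its end, in the units of the state.
- get_obs(): the state, without advancing time (a new reading comes with each control period).
- snapshot(name): name is "scene" or "top" or "wrist"; returns (picture, depth): 480x640x3 uint8, blue, green, red; 480x640 float32, m along the optical axis (not along the pixel's ray), 0 where there is no reading.
- camera_model(name): a dict with "fx", "fy", "cx", "cy" (pixels), "world_to_cam" (4x4, takes a point from world to camera coordinates). Camera axes: x right, y down, z forward; pixel columns grow to the right and rows downward; lengths in m; the calibration is good to about 2 mm. A picture is of the moment at which its call begins: read the wrist's pose just before it. camera_model takes no time and is no camera call; for the wrist camera it gives the pose at the moment of the call.
- close_job(): hands the job in; it is judged then, once.
The state is a dict: "clock": time; "joint_pos": joint angles; "qvel": joint speeds; "tau": joint torques, N m; "tool_pos": TCP position; "orientation": TCP orientation; "force": force on the tool from outside, world axes, zero at the start; "moment": the same for the moment, N m; "opening": finger opening in m; "gripper_force": force on a finger pad.
Only numpy, scipy, OpenCV 4.12 (cv2) and the standard library are available. Lean on these libraries where they do the work, as an engineer would, in place of code of your own. Each camera call takes 0.05 s, during which the arm holds its last target. There are 200 camera calls.

### The job

Make up the drilling kit on the plywood kit board. Get the red drill case from the back of the crowded hook: first move every case in front of it over to the spare hook, where they stay hanging, while the red one still hangs on its own hook, and then stand the red case upright in the board's shallow tray. Also stack all the loose grey screw boxes in one column on the seat at the other end of the board, each down over the rib below it, square and flush; leave the tape measure and the sanding block where they are.

Things in the scene. Friction and masses are not known exactly. Their poses are not given: they have to be found in the camera images.
- hook_crowded_root (a point): fixed wire hook with a red collar at its foot, where all cases hang at first. Point: on the prong's axis at the upright post, 140 mm up. The prong (7 mm wire) runs level 175 mm along -x of this frame; then its tip turns up, the axis rising 8 mm in 10. Nothing of the hook is higher; its foot is 10 high
- hook_spare_root (a point): fixed wire hook with a black collar, empty at first: point, axes, sizes as for the crowded hook; either may be the left one. A case hangs with its hole's roof on the prong, its point 6 mm below the prong's axis; lifted 10 to 18 mm from there it passes freely along the prong and over the tip
- red_case_tab (a point): closed red drill-bit case, 0.12 kg: body 30 mm (x) by 46 (y) by 58 high; above it an upright tab 12 (x) by 46 (y) by 40 high with a hole through it along x, 24 wide, 30 high from the body's top, roof peaking 10 below the tab's top. Point: middle of the tab, 78 above the underside, 20 below the top; z up; the rearmost on its hook
- blue_case_tab (a point): closed blue drill-bit case, 0.12 kg: body 30 mm (x) by 46 (y) by 58 high; above it an upright tab 12 (x) by 46 (y) by 40 high with a hole through it along x, 24 wide, 30 high from the body's top, roof peaking 10 below the tab's top. Point: middle of the tab, 78 above the underside, 20 below the top; z up; hangs in front of the red; may be absent. Cases hang about 38 mm apart
- green_case_tab (a point): closed green drill-bit case, 0.12 kg: body 30 mm (x) by 46 (y) by 58 high; above it an upright tab 12 (x) by 46 (y) by 40 high with a hole through it along x, 24 wide, 30 high from the body's top, roof peaking 10 below the tab's top. Point: middle of the tab, 78 above the underside, 20 below the top; z up; hangs in front of the red; may be absent. Cases hang about 38 mm apart
- yellow_case_tab (a point): closed yellow drill-bit case, 0.12 kg: body 30 mm (x) by 46 (y) by 58 high; above it an upright tab 12 (x) by 46 (y) by 40 high with a hole through it along x, 24 wide, 30 high from the body's top, roof peaking 10 below the tab's top. Point: middle of the tab, 78 above the underside, 20 below the top; z up; hangs in front of the red; may be absent. Cases hang about 38 mm apart
- box_a_rib (a point): loose closed grey screw box, 0.18 kg: body 100 mm (its x) by 88 (y) by 36 high; along the middle of its lid an orange grip rib 80 (x) by 30 (y) by 22 high, and beneath a channel right through along x, 40 wide, 25 deep, that straddles the rib of the box below. The same after a half turn. Point: centre of the rib, 47 above the underside. May be absent
- box_b_rib (a point): loose closed grey screw box, 0.18 kg: body 100 mm (its x) by 88 (y) by 36 high; along the middle of its lid an orange grip rib 80 (x) by 30 (y) by 22 high, and beneath a channel right through along x, 40 wide, 25 deep, that straddles the rib of the box below. The same after a half turn. Point: centre of the rib, 47 above the underside. May be absent
- box_c_rib (a point): loose closed grey screw box, 0.18 kg: body 100 mm (its x) by 88 (y) by 36 high; along the middle of its lid an orange grip rib 80 (x) by 30 (y) by 22 high, and beneath a channel right through along x, 40 wide, 25 deep, that straddles the rib of the box below. The same after a half turn. Point: centre of the rib, 47 above the underside. May be absent
- column_base (a point): seat for the column at one end of the fixed plywood kit board (120 x 215 x 12 mm): a grey plate 100 (x) by 88 (y) mm whose top, 20 mm above the worktop, bears the first box, with an orange rib like the boxes' own (22 high) on it. Point: centre of the plate's top, at the rib's foot; z up. Each box on the column adds 36 mm
- tray_floor (a point): centre of the floor of the shallow rubber-lined tray at the other end of the kit board, 116 mm along +y from the column: inside 86 mm (x) by 64 (y), rim 8 mm high above its floor, which lies 12 mm above the worktop; axes as for column_base
- tape_center (a point): yellow tape measure (36 x 78 x 63 mm), a bystander; middle of its case
- sanding_center (a point): sanding block (62 x 113 x 31 mm), a bystander; its centre

How it is judged:
By the outcome, as a careful person would: the job done as asked, in the order asked, and still so for the second after the job is handed in, with the robot touching nothing.
Of blue_case, green_case, yellow_case only 2 to 3 are there at a start; the rules pass over those that are not, and their reading is None.
Of box_a, box_b, box_c only 2 to 3 are there at a start; the rules pass over those that are not, and their reading is None.
At some moment in a run one of box_a, box_b, box_c may be knocked a few centimetres aside while the robot is not near it.
It also fails if it takes over 208 s, if anything falls off the work surface, if the arm or the gripper's body presses on something with over 40 N, if the wrist force passes 120 N, or if a joint passes its speed limit or range.

## Working session

There is one attempt and no reset: what is moved stays moved. The work goes in short steps, Python scripts to look and compute and a tool call to move; the robot and the scene stay as the last step left them, time stands still between calls to the robot, and variables do not carry over. Pictures are saved under pics/ and viewed, at most 14 in all, crops included, and the job is handed in when it is done.

Besides the shell and the picture viewer there is one more tool, called as name(argument=value, ...) on one line, values as JSON. play_rows: Moves the arm, as the interface text tells. Its arguments: {"type":"object","properties":{"deltas":{"type":"array","items":{"type":"array","items":{"type":"number","minimum":-1,"maximum":1}}},"gripper":{"type":"number"}},"required":["deltas"]}

```bash
mkdir -p pics; cat > h.py <<'E'
from plant import *
import numpy as np, cv2
def snap(n):
    m=camera_model(n); p,d=snapshot(n); return p,d,m
def cloud(d,m):
    v,u=np.mgrid[0:480,0:640]
    c=np.stack([(u-m['cx'])/m['fx']*d,(v-m['cy'])/m['fy']*d,d,np.ones_like(d)],-1)
    w=c@np.linalg.inv(np.array(m['world_to_cam'])).T
    w[d==0]=np.nan
    return w[...,:3]
E
python3 - <<'E'
from h import *
print(get_obs())
for n in("scene","top"):
    p,d,m=snap(n); cv2.imwrite(f"pics/{n}0.png",p); np.save(f"{n}0.npy",cloud(d,m)); print(n,np.linalg.inv(m['world_to_cam']).round(3),m['fx'])
E
```

```text
{'clock': 0.0, 'joint_pos': array([ 8.05070492e+01,  2.05910785e+01,  6.33952422e-01, -1.99413959e-02,
       -7.01340614e+01, -1.65056165e+01]), 'qvel': array([-0.01744271,  0.11885064, -0.05697088, -0.0305356 ,  0.08177519,
        0.11884245]), 'tau': array([-7.61769461e-04, -5.82721603e+01,  2.93061626e+01,  6.99701920e+00,
        6.94390954e-03, -1.63977584e-04]), 'tool_pos': array([0.29572296, 0.606276  , 0.24462859]), 'orientation': array([ 1.79907244e+02, -7.93603248e-03, -2.60053523e+01]), 'force': array([-0.0168941 , -0.08375614,  0.21275545]), 'moment': array([-0.00019013,  0.01896524, -0.00731311]), 'gripper_force': 0.0, 'opening': 0.08752794943717386}
scene [[ 0.899 -0.32   0.299  0.296]
 [-0.438 -0.652  0.619 -0.626]
 [-0.003 -0.688 -0.726  0.833]
 [ 0.     0.     0.     1.   ]] 485.68990070472597
top [[-0.003 -0.981  0.194  0.397]
 [-1.     0.    -0.012 -0.007]
 [ 0.012 -0.194 -0.981  1.031]
 [ 0.     0.     0.     1.   ]] 461.90934243573844
```

View pics/scene0.png

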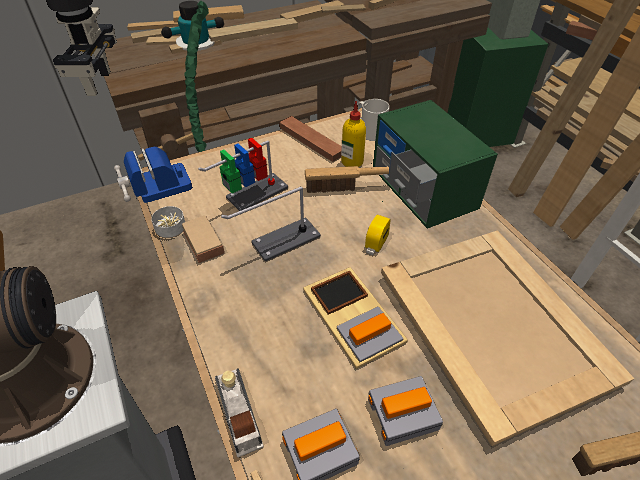

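View pics/top0.png

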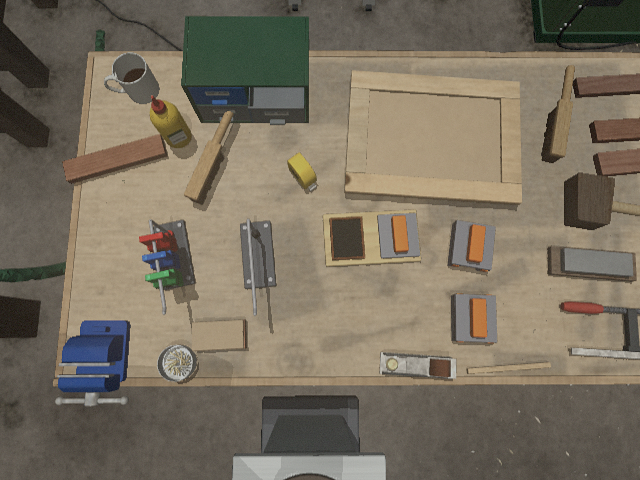

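The scene holds green (front), blue and red (rear) on the left hook, with collar red at about (165,235) in the top view. The spare hook is at about (257,250). The board is at (372,238), with its tray on the left and its seat on the right. Two boxes sit at (473,245) and (475,318).

```bash
python3 - <<'E'
from h import *
W=np.load("top0.npy"); p=cv2.imread("pics/top0.png"); hsv=cv2.cvtColor(p,cv2.COLOR_BGR2HSV)
def comps(mask,mn,tag):
    n,l,s,c=cv2.connectedComponentsWithStats(mask.astype(np.uint8))
    for i in range(1,n):
        if s[i,4]<mn: continue
        q=W[l==i]; q=q[~np.isnan(q[:,0])]
        top=q[q[:,2]>np.percentile(q[:,2],90)-0.006]
        r=cv2.minAreaRect((top[:,:2]*1000).astype(np.float32))
        print(tag,c[i].round(),"z",np.percentile(q[:,2],[50,95]).round(4),"ctr",np.round(r[0],1),"sz",np.round(r[1],1),"ang",round(r[2],1), 'med',np.median(top,0).round(4))
H,S,V=hsv[...,0],hsv[...,1],hsv[...,2]
roi=np.zeros(H.shape,bool); roi[200:350,110:560]=1
comps(roi&(H>5)&(H<16)&(S>215)&(V>180),60,"orange")
comps(roi&((H<4)|(H>176))&(S>150)&(V>70),20,"red")
comps(roi&(H>100)&(H<125)&(S>140)&(V>60),30,"blue")
comps(roi&(H>50)&(H<80)&(S>140)&(V>60),30,"green")
# prongs z 0.13-0.16
for a,b,t in((140,200,'L'),(235,285,'R')):
    m=np.zeros(H.shape,bool); m[215:320,a:b]=1
    m&=(W[...,2]>0.125)&(W[...,2]<0.16)&(S<90)
    q=W[m]; print(t,len(q))
    for x0 in np.arange(.3,.62,.02):
        k=q[(q[:,0]>=x0)&(q[:,0]<x0+.02)]
        if len(k)>3: print(round(x0+.01,3),np.median(k[:,:],0).round(4),len(k))
# board/plates
m=np.zeros(H.shape,bool); m[200:275,315:425]=1
for lo,hi,t in((.008,.0165,'board'),(.017,.024,'plate')):
    k=m&(W[...,2]>lo)&(W[...,2]<hi); comps(k,150,t)
m=np.zeros(H.shape,bool); m[200:350,440:510]=1
comps(m&(W[...,2]>.028)&(W[...,2]<.042),150,'boxlid')
p=cv2.resize(p[205:330,120:290],None,fx=4.5,fy=4.5,interpolation=cv2.INTER_CUBIC); cv2.imwrite("pics/c0.png",p)
E
```

```text
red [151. 237.] z [0.1538 0.1567] ctr [582.3 302.2] sz [10.3 45.1] ang 11.2 med [0.5821 0.3016 0.1539]
L 421
0.43 [0.4371 0.2697 0.1499] 10
0.45 [0.4505 0.2721 0.1438] 40
0.47 [0.4696 0.2768 0.1426] 41
0.49 [0.4908 0.2813 0.1426] 45
0.51 [0.51   0.2776 0.1421] 60
0.53 [0.5352 0.292  0.1416] 60
0.55 [0.5475 0.2782 0.1426] 67
0.57 [0.5687 0.2988 0.1422] 34
0.59 [0.5954 0.3045 0.1424] 16
0.61 [0.6106 0.3071 0.1419] 45
R 352
0.43 [0.4365 0.099  0.1491] 14
0.45 [0.45   0.1001 0.1434] 43
0.47 [0.471  0.1018 0.1428] 37
0.49 [0.492  0.104  0.1432] 39
0.51 [0.5099 0.1062 0.143 ] 35
0.53 [0.5292 0.1084 0.1427] 36
0.55 [0.5497 0.1101 0.1428] 38
0.57 [0.5707 0.1119 0.1431] 37
0.59 [0.5905 0.1142 0.142 ] 34
0.61 [0.6092 0.1165 0.1423] 35
board [364. 239.] z [0.0118 0.0149] ctr [ 612.8 -143.5] sz [120.4 214.8] ang 3.2 med [ 0.6024 -0.1356  0.0119]
board [347. 238.] z [0.0123 0.0153] ctr [611.  -88.4] sz [86.9 66.6] ang 3.4 med [ 0.6099 -0.088   0.0123]
plate [398. 236.] z [0.02   0.0226] ctr [ 615.6 -203.4] sz [100.5  88.8] ang 3.1 med [ 0.6123 -0.1891  0.02  ]
plate [347. 237.] z [0.02   0.0227] ctr [610.2 -87.6] sz [96.4 73.7] ang 3.1 med [ 0.6102 -0.0908  0.02  ]
boxlid [472. 246.] z [0.0361 0.0393] ctr [ 591.1 -365.3] sz [ 88.9 100.8] ang 79.8 med [ 0.5873 -0.3512  0.0363]
boxlid [474. 318.] z [0.0363 0.0392] ctr [ 431.6 -359.4] sz [89.4 99.6] ang 87.4 med [ 0.4302 -0.344   0.0364]
```

View pics/c0.png

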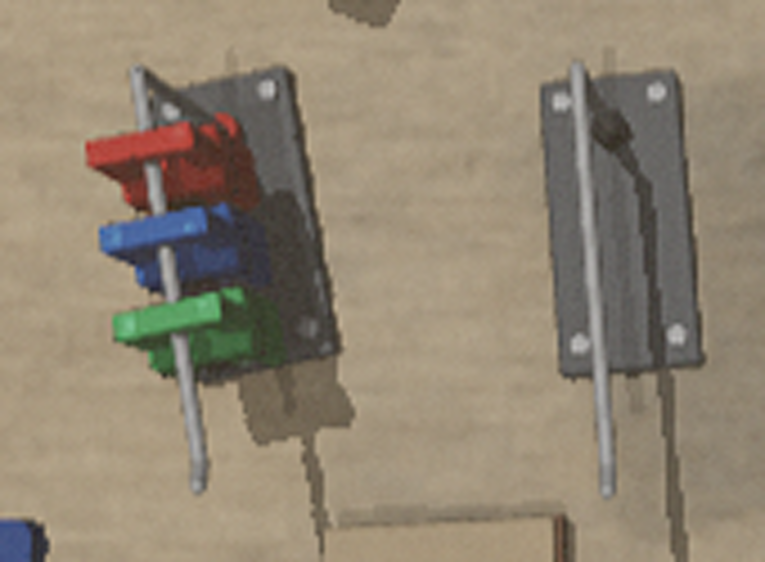

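```bash
cat >> h.py <<'E'
def tops(W,u0,u1,v0,v1,lo,hi,mn=25,tag=''):
    m=np.zeros(W.shape[:2],bool); m[v0:v1,u0:u1]=1
    m&=(W[...,2]>lo)&(W[...,2]<hi)
    n,l,s,c=cv2.connectedComponentsWithStats(m.astype(np.uint8),connectivity=4)
    for i in range(1,n):
        if s[i,4]<mn: continue
        q=W[l==i]; r=cv2.minAreaRect((q[:,:2]*1000).astype(np.float32))
        print(tag,c[i].round(),"ctr",np.round(r[0],1),"sz",np.round(r[1],1),"ang",round(r[2],1),'mean',q.mean(0).round(4))
E
python3 - <<'E'
from h import *
W=np.load("top0.npy")
tops(W,120,200,215,320,.1505,.16,tag='tab')
tops(W,380,510,200,350,.052,.064,tag='boxrib')
tops(W,380,425,200,270,.036,.05,tag='seatrib')
q=W[215:325]; 
for u0,u1 in((140,200),(235,285)):
    k=q[:,u0:u1].reshape(-1,3); k=k[k[:,2]>.13]; print(k[k[:,0].argmin()],k[k[:,0].argmax()])
E
```

```text
tab [151. 237.] ctr [583.2 302.5] sz [12.3 46.4] ang 11.2 mean [0.583  0.3019 0.154 ]
tab [154. 255.] ctr [546.3 293.5] sz [11.9 46.1] ang 11.5 mean [0.546  0.2935 0.1537]
tab [157. 275.] ctr [508.7 285.6] sz [12.2 45.5] ang 11.8 mean [0.5086 0.2855 0.1538]
boxrib [477. 243.] ctr [ 590.7 -365.2] sz [31.5 81.5] ang 79.5 mean [ 0.5901 -0.3645  0.0577]
boxrib [479. 317.] ctr [ 431.8 -359.4] sz [31.4 80. ] ang 87.0 mean [ 0.4309 -0.3582  0.0579]
seatrib [400. 233.] ctr [ 616.  -203.4] sz [81.  30.4] ang 3.5 mean [ 0.6154 -0.2029  0.0417]
[0.43515841 0.2690369  0.14880314] [0.62138926 0.30871948 0.14010095]
[0.43291791 0.09805627 0.14887149] [0.62352491 0.11737229 0.13996458]
```

play_rows(deltas=[[0.0333, -0.0501, 0, 0, 0, 0.0266], [0.0333, -0.0501, 0, 0, 0, 0.0266], [0.0333, -0.0501, 0, 0, 0, 0.0266], [0.0333, -0.0501, 0, 0, 0, 0.0266], [0.0333, -0.0501, 0, 0, 0, 0.0266], [0.0333, -0.0501, 0, 0, 0, 0.0266], [0.0333, -0.0501, 0, 0, 0, 0.0266], [0.0333, -0.0501, 0, 0, 0, 0.0266], [0, 0, 0, 0, 0, 0], [0, 0, 0, 0, 0, 0]], gripper=1)

```text
clock: 1.1
tool_pos: [0.5095, 0.2847, 0.2452]
orientation: [180.0, 0.0, 12.1]
force: [-1.1, -0.2, 0.9]
opening: 0.0875
gripper_force: 0.0
```

```bash
python3 - <<'E'
from h import *
p,d,m=snap("wrist"); W=cloud(d,m); cv2.imwrite("pics/w1.png",p)
tops(W,0,640,0,480,.1505,.16,mn=200,tag='tab'); print(get_obs())
E
```

```text
tab [317. 122.] ctr [584.3 305.4] sz [12.  45.7] ang 11.2 mean [0.5843 0.3052 0.1554]
tab [318. 193.] ctr [547.1 297.1] sz [12.5 45.9] ang 11.8 mean [0.5478 0.2969 0.1552]
tab [319. 259.] ctr [509.7 288.8] sz [12.8 46.1] ang 12.7 mean [0.5105 0.2889 0.155 ]
{'clock': 1.15, 'joint_pos': array([ 4.84788838e+01,  1.20406913e+01, -1.11844824e+01, -1.33059520e-02,
       -6.68024045e+01,  5.37224098e+01]), 'qvel': array([ 1.66894943,  0.09940484,  0.09156686,  0.04140008,  0.16834429,
       -0.12618888]), 'tau': array([ -1.19072903, -46.05328202,  28.64113033,   6.8167837 ,
         0.05687521,   0.09891523]), 'tool_pos': array([0.50902527, 0.28570046, 0.24526406]), 'orientation': array([1.79993539e+02, 2.94679582e-02, 1.21960477e+01]), 'force': array([0.38652302, 0.60560206, 0.33074546]), 'moment': array([-0.00052997, -0.02956511,  0.00421565]), 'gripper_force': 0.0, 'opening': 0.08749831553332808}
```

View pics/w1.png

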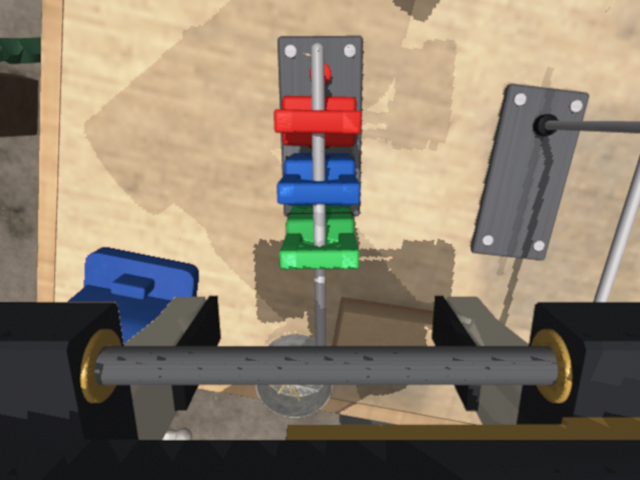

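The wrist view shows the three tabs in a row at columns near 318, centred between the fingers. Next I descend and grip green.

play_rows(deltas=[[0, 0.002, -0.0454, 0, 0, 0], [0, 0, -0.0454, 0, 0, 0], [0, 0, -0.044, 0, 0, 0], [0, 0, 0, 0, 0, 0]])

```text
clock: 1.55
tool_pos: [0.5058, 0.2868, 0.133]
orientation: [179.8, 0.4, 12.3]
force: [-1.5, 0.4, 0.3]
opening: 0.0878
gripper_force: 0.0
```

play_rows(deltas=[[0, 0, 0, 0, 0, 0], [0, 0, 0, 0, 0, 0], [0, 0, 0, 0, 0, 0], [0, 0, 0, 0, 0, 0], [0, 0, 0, 0, 0, 0], [0, 0, 0, 0, 0, 0], [0, 0, 0, 0, 0, 0], [0, 0, 0, 0, 0, 0]], gripper=-1)

```text
clock: 2.35
tool_pos: [0.5095, 0.2883, 0.1383]
orientation: [-179.9, -0.1, 12.3]
force: [-1.0, 3.4, 3.2]
opening: 0.0461
gripper_force: 30.0
```

play_rows(deltas=[[0, 0, 0.009, 0, 0, 0], [0, 0, 0.0085, 0, 0, 0], [0, 0, 0, 0, 0, 0], [-0.0141, -0.003, 0, 0, 0, 0], [-0.0281, -0.0061, 0, 0, 0, 0], [-0.0281, -0.0061, 0, 0, 0, 0], [-0.0281, -0.0061, 0, 0, 0, 0], [-0.0141, -0.003, 0, 0, 0, 0], [0, 0, 0, 0, 0, 0]])

```text
clock: 3.25
tool_pos: [0.4176, 0.2675, 0.1519]
orientation: [-180.0, 0.0, 12.4]
force: [0.8, -0.0, -0.6]
opening: 0.0456
gripper_force: 30.0
```

play_rows(deltas=[[-0.0045, -0.0223, 0, 0, 0, -0.007], [0, -0.0423, 0, 0, 0, -0.007], [0, -0.0423, 0, 0, 0, -0.007], [0, -0.0423, 0, 0, 0, -0.007], [0, -0.0423, 0, 0, 0, -0.007], [0, -0.02, 0, 0, 0, 0], [0, 0, 0, 0, 0, 0], [0, 0, 0, 0, 0, 0]])

```text
clock: 4.05
tool_pos: [0.4159, 0.0986, 0.1518]
orientation: [-180.0, -0.0, 5.9]
force: [-0.1, -0.1, -1.7]
opening: 0.0459
gripper_force: 30.0
```

```bash
python3 - <<'E'
from h import *
p,d,m=snap("wrist"); W=cloud(d,m); cv2.imwrite("pics/w2.png",p); print(get_obs()['tool_pos'],get_obs()['orientation'])
q=W[(W[...,2]>.132)&(W[...,2]<.165)&(W[...,0]>.44)&(abs(W[...,1]-.11)<.04)]
for x0 in np.arange(.44,.62,.03):
    k=q[(q[:,0]>=x0)&(q[:,0]<x0+.03)]
    if len(k): print(len(k),np.median(k,0).round(4))
E
```

```text
[0.41588256 0.09911375 0.15180751] [-1.79994928e+02 -2.03659645e-02  5.95880961e+00]
1630 [0.4544 0.1034 0.1444]
1816 [0.4859 0.1066 0.144 ]
2109 [0.5152 0.1096 0.1441]
1 [0.5302 0.108  0.1419]
```

View pics/w2.png

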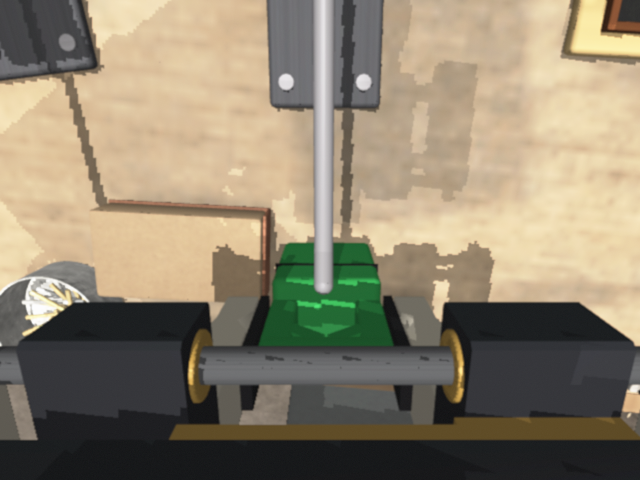

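play_rows(deltas=[[0.02, 0.0028, 0, 0, 0, 0], [0.044, 0.0046, 0, 0, 0, 0], [0.044, 0.0046, 0, 0, 0, 0], [0.044, 0.0046, 0, 0, 0, 0], [0.034, 0.0036, 0, 0, 0, 0], [0.0128, 0.0013, 0, 0, 0, 0], [0, 0, 0, 0, 0, 0], [0, 0, -0.008, 0, 0, 0], [0, 0, -0.0082, 0, 0, 0], [0, 0, 0, 0, 0, 0]])

```text
clock: 5.1
tool_pos: [0.5736, 0.1159, 0.1385]
orientation: [180.0, 0.0, 6.0]
force: [-0.4, -1.7, -1.1]
opening: 0.046
gripper_force: 30.0
```

play_rows(deltas=[[0, 0, 0, 0, 0, 0], [0, 0, 0, 0, 0, 0], [0, 0, 0, 0, 0, 0], [0, 0, 0, 0, 0, 0], [0, 0, 0, 0, 0, 0], [0, 0, 0, 0, 0, 0]], gripper=1)

```text
clock: 5.7
tool_pos: [0.5745, 0.1162, 0.1387]
orientation: [-180.0, -0.0, 6.0]
force: [0.3, 0.3, 0.0]
opening: 0.0856
gripper_force: 0.0
```

play_rows(deltas=[[0, 0, 0.03, 0, 0, 0], [0, 0, 0.04, 0, 0, 0], [0, 0, 0.03, 0, 0, 0], [-0.007, 0.045, 0, 0, 0, 0.007], [-0.007, 0.045, 0, 0, 0, 0.007], [-0.007, 0.045, 0, 0, 0, 0.007], [-0.007, 0.045, 0, 0, 0, 0.007], [-0.007, 0.045, 0, 0, 0, 0.0064], [0, 0, 0, 0, 0, 0], [0, 0, 0, 0, 0, 0]])

```text
clock: 6.7
tool_pos: [0.5461, 0.2969, 0.2184]
orientation: [180.0, 0.0, 12.3]
force: [-0.5, -0.1, 0.2]
opening: 0.0875
gripper_force: 0.0
```

```bash
python3 - <<'E'
from h import *
p,d,m=snap("top"); W=cloud(d,m)
tops(W,120,300,215,320,.1505,.16,tag='tab'); print(get_obs()['tool_pos'])
p,d,m=snap("wrist"); W=cloud(d,m)
tops(W,0,640,0,480,.1505,.16,mn=200,tag='wtab'); print(get_obs()['tool_pos'])
E
```

```text
tab [147. 237.] ctr [581.7 309.5] sz [12.8 31.4] ang 10.3 mean [0.5815 0.3093 0.1536]
tab [249. 242.] ctr [573.  113.5] sz [11.9 45.2] ang 4.9 mean [0.5728 0.113  0.1543]
tab [149. 259.] ctr [540.2 301.6] sz [ 3.2 24.5] ang 11.0 mean [0.5399 0.3023 0.1534]
[0.54624251 0.29608032 0.21849126]
wtab [323. 202.] ctr [584.3 305.2] sz [12.4 45.8] ang 10.9 mean [0.5848 0.3054 0.1552]
wtab [324. 275.] ctr [547.4 296.9] sz [12.6 45.6] ang 12.1 mean [0.5482 0.2972 0.155 ]
wtab [631. 292.] ctr [572.5 136.8] sz [11.2  8.2] ang 17.2 mean [0.5725 0.1374 0.1536]
[0.54640289 0.2955665  0.21859695]
```

play_rows(deltas=[[0.0005, 0.001, -0.03, 0, 0, 0], [0, 0, -0.04, 0, 0, 0], [0, 0, -0.0305, 0, 0, 0], [0, 0, 0, 0, 0, 0], [0, 0, 0, 0, 0, 0]])

```text
clock: 7.3
tool_pos: [0.5474, 0.2961, 0.1389]
orientation: [180.0, 0.0, 12.1]
force: [0.3, 0.4, 1.0]
opening: 0.0876
gripper_force: 0.0
```

play_rows(deltas=[[0, 0, 0, 0, 0, 0], [0, 0, 0, 0, 0, 0], [0, 0, 0, 0, 0, 0], [0, 0, 0, 0, 0, 0], [0, 0, 0, 0, 0, 0], [0, 0, 0, 0, 0, 0], [0, 0, 0, 0, 0, 0]], gripper=-1)

```text
clock: 8.0
tool_pos: [0.5469, 0.2971, 0.1385]
orientation: [-180.0, -0.0, 12.2]
force: [-0.2, 0.7, 1.3]
opening: 0.0458
gripper_force: 30.0
```

play_rows(deltas=[[0, 0, 0.009, 0, 0, 0], [0, 0, 0.0085, 0, 0, 0], [0, 0, 0, 0, 0, 0], [-0.017, -0.0037, 0, 0, 0, 0], [-0.037, -0.008, 0, 0, 0, 0], [-0.037, -0.008, 0, 0, 0, 0], [-0.037, -0.008, 0, 0, 0, 0], [-0.026, -0.0057, 0, 0, 0, 0], [-0.009, -0.0019, 0, 0, 0, 0], [0, 0, 0, 0, 0, 0]])

```text
clock: 9.0
tool_pos: [0.4161, 0.2689, 0.1529]
orientation: [-180.0, -0.0, 12.3]
force: [0.0, -0.1, -0.6]
opening: 0.0459
gripper_force: 30.0
```

play_rows(deltas=[[-0.0015, -0.0223, 0, 0, 0, -0.007], [0, -0.0423, 0, 0, 0, -0.007], [0, -0.0423, 0, 0, 0, -0.007], [0, -0.0423, 0, 0, 0, -0.007], [0, -0.0423, 0, 0, 0, -0.0065], [0, -0.02, 0, 0, 0, 0], [0, 0, 0, 0, 0, 0], [0, 0, 0, 0, 0, 0]])

```text
clock: 9.8
tool_pos: [0.416, 0.0993, 0.1525]
orientation: [-180.0, -0.0, 5.9]
force: [-1.0, -0.2, -0.9]
opening: 0.0458
gripper_force: 30.0
```

play_rows(deltas=[[0.018, 0.0019, 0, 0, 0, 0], [0.037, 0.0039, 0, 0, 0, 0], [0.037, 0.0039, 0, 0, 0, 0], [0.031, 0.0032, 0, 0, 0, 0], [0.0195, 0.002, 0, 0, 0, 0], [0, 0, 0, 0, 0, 0], [0, 0, -0.008, 0, 0, 0], [0, 0, -0.0085, 0, 0, 0], [0, 0, 0, 0, 0, 0]])

```text
clock: 10.7
tool_pos: [0.5288, 0.1113, 0.1386]
orientation: [180.0, 0.0, 6.0]
force: [-0.6, -0.3, -1.2]
opening: 0.0457
gripper_force: 30.0
```

play_rows(deltas=[[0, 0, 0, 0, 0, 0], [0, 0, 0, 0, 0, 0], [0, 0, 0, 0, 0, 0], [0, 0, 0, 0, 0, 0], [0, 0, 0, 0, 0, 0], [0, 0, 0, 0, 0, 0]], gripper=1)

```text
clock: 11.3
tool_pos: [0.5293, 0.1115, 0.1392]
orientation: [-180.0, -0.0, 6.0]
force: [0.1, -0.4, -0.7]
opening: 0.0856
gripper_force: 0.0
```

play_rows(deltas=[[0, 0, 0.03, 0, 0, 0], [0, 0, 0.04, 0, 0, 0], [0, 0, 0.03, 0, 0, 0], [0.0136, 0.0482, 0, 0, 0, 0.007], [0.0136, 0.0482, 0, 0, 0, 0.007], [0.0136, 0.0482, 0, 0, 0, 0.007], [0.0136, 0.0482, 0, 0, 0, 0.007], [0.0136, 0.0482, 0, 0, 0, 0.0064], [0, 0, 0, 0, 0, 0], [0, 0, 0, 0, 0, 0]])

```text
clock: 12.3
tool_pos: [0.5834, 0.305, 0.2182]
orientation: [180.0, 0.1, 12.2]
force: [-0.4, -1.2, -0.1]
opening: 0.0875
gripper_force: 0.0
```

```bash
python3 - <<'E'
from h import *
p,d,m=snap("top"); W=cloud(d,m); cv2.imwrite("pics/t3.png",p)
tops(W,120,300,215,320,.1505,.16,tag='tab')
tops(W,425,510,200,350,.052,.064,tag='boxrib')
p,d,m=snap("wrist"); W=cloud(d,m)
tops(W,0,640,0,480,.1505,.16,mn=200,tag='wtab'); print(get_obs()['tool_pos'])
E
```

```text
tab [147. 238.] ctr [580.8 307.1] sz [ 9.6 36.2] ang 10.7 mean [0.5805 0.3083 0.1537]
tab [249. 242.] ctr [573.2 113.4] sz [12.2 45.2] ang 4.9 mean [0.5728 0.113  0.1541]
tab [251. 265.] ctr [528.3 108.3] sz [12.  44.4] ang 5.3 mean [0.5281 0.1076 0.1539]
boxrib [476. 243.] ctr [ 590.9 -365.4] sz [31.8 79.8] ang 79.9 mean [ 0.5902 -0.3642  0.0579]
boxrib [479. 317.] ctr [ 431.9 -358.7] sz [78.7 31.4] ang 0.0 mean [ 0.4312 -0.358   0.058 ]
wtab [323. 274.] ctr [584.5 305.4] sz [12.6 46. ] ang 10.6 mean [0.5853 0.3054 0.155 ]
[0.58336498 0.30362372 0.21891426]
```

View pics/t3.png

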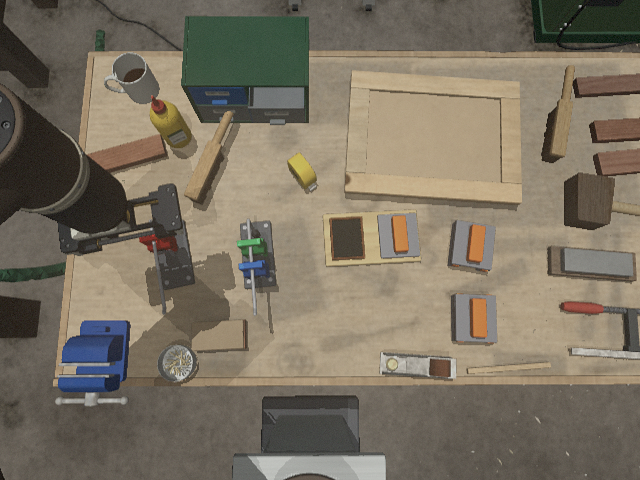

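The top view shows green and blue hanging on the spare hook at (249,242) and (253,266), with the gripper over red. Now for the red case.

play_rows(deltas=[[0.001, 0.001, -0.03, 0, 0, 0], [0, 0, -0.04, 0, 0, 0], [0, 0, -0.0305, 0, 0, 0], [0, 0, 0, 0, 0, 0], [0, 0, 0, 0, 0, 0]])

```text
clock: 12.9
tool_pos: [0.5848, 0.3043, 0.1397]
orientation: [180.0, -0.0, 12.1]
force: [-0.0, -0.1, 0.3]
opening: 0.0872
gripper_force: 0.0
```

play_rows(deltas=[[0, 0, 0, 0, 0, 0], [0, 0, 0, 0, 0, 0], [0, 0, 0, 0, 0, 0], [0, 0, 0, 0, 0, 0], [0, 0, 0, 0, 0, 0], [0, 0, 0, 0, 0, 0], [0, 0, 0, 0, 0, 0]], gripper=-1)

```text
clock: 13.6
tool_pos: [0.5845, 0.3053, 0.1389]
orientation: [-180.0, -0.0, 12.2]
force: [-0.8, 0.9, 1.2]
opening: 0.0458
gripper_force: 30.0
```

play_rows(deltas=[[0, 0, 0.009, 0, 0, 0], [0, 0, 0.0085, 0, 0, 0], [0, 0, 0, 0, 0, 0], [-0.02, -0.0043, 0, 0, 0, 0], [-0.044, -0.0095, 0, 0, 0, 0], [-0.044, -0.0095, 0, 0, 0, 0], [-0.044, -0.0095, 0, 0, 0, 0], [-0.036, -0.0078, 0, 0, 0, 0], [-0.021, -0.0045, 0, 0, 0, 0], [0, 0, 0, 0, 0, 0]])

```text
clock: 14.6
tool_pos: [0.4155, 0.2683, 0.1533]
orientation: [-180.0, -0.0, 12.2]
force: [0.5, -0.0, -0.5]
opening: 0.0455
gripper_force: 30.0
```

play_rows(deltas=[[-0.01, 0, 0.03, 0, 0, 0], [0, 0, 0.047, 0, 0, 0], [0, 0, 0.047, 0, 0, 0], [0, 0, 0.047, 0, 0, 0], [0, 0, 0, 0, 0, 0]])

```text
clock: 15.1
tool_pos: [0.4117, 0.2708, 0.2953]
orientation: [-179.7, -0.5, 12.2]
force: [0.3, 0.4, -1.4]
opening: 0.0458
gripper_force: 30.0
```

play_rows(deltas=[[0.0283, -0.0491, 0, 0, 0, -0.0056], [0.0283, -0.0491, 0, 0, 0, -0.0056], [0.0283, -0.0491, 0, 0, 0, -0.0056], [0.0283, -0.0491, 0, 0, 0, -0.0056], [0.0283, -0.0491, 0, 0, 0, -0.0056], [0.0283, -0.0491, 0, 0, 0, -0.0056], [0.0283, -0.0491, 0, 0, 0, -0.0056], [0.0283, -0.0491, 0, 0, 0, -0.0056], [0.0283, -0.0491, 0, 0, 0, -0.0056], [0, 0, 0, 0, 0, 0]])

```text
clock: 16.1
tool_pos: [0.6149, -0.0891, 0.2877]
orientation: [179.9, 0.1, 2.8]
force: [-0.5, 1.0, -2.2]
opening: 0.0458
gripper_force: 30.0
```

```bash
python3 - <<'E'
from h import *
p,d,m=snap("wrist"); W=cloud(d,m); cv2.imwrite("pics/w4.png",p); print(get_obs()['tool_pos'])
tops(W,0,640,0,480,.017,.026,mn=500,tag='rim/plate')
E
```

```text
[ 0.61392483 -0.08731246  0.28785417]
rim/plate [437. 202.] ctr [ 617.4 -200.6] sz [99.1 88.2] ang 2.9 mean [ 0.6214 -0.1975  0.021 ]
rim/plate [321. 188.] ctr [616.3 -84.6] sz [85.5 74.1] ang 3.2 mean [ 0.6289 -0.0845  0.0208]
rim/plate [557. 228.] ctr [ 599.3 -319.7] sz [  2.8 100.2] ang 80.2 mean [ 0.6011 -0.32    0.0216]
```

View pics/w4.png

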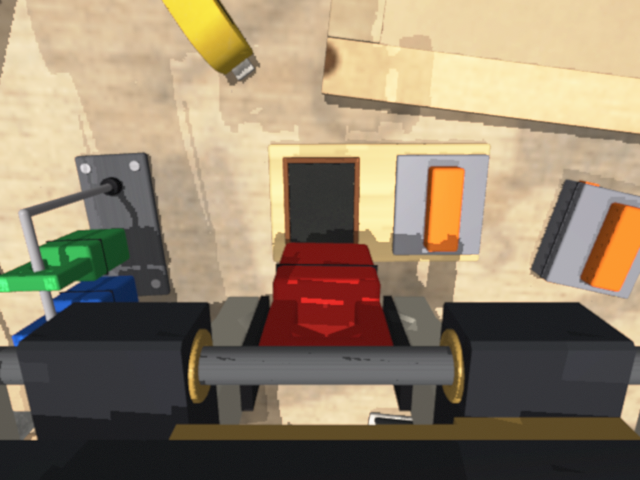

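The wrist view shows red held and the tray opening at (322,200), with the plate at (440,203). It also gives the cameras' disagreement (about +2,+3 mm). Lowering red.

play_rows(deltas=[[0, 0, -0.025, 0, 0, 0], [0, 0, -0.045, 0, 0, 0], [0, 0, -0.045, 0, 0, 0], [0, 0, -0.045, 0, 0, 0], [0, 0, -0.04, 0, 0, 0], [0, 0, -0.025, 0, 0, 0], [0, 0, -0.008, 0, 0, 0], [0, 0, 0, 0, 0, 0], [0, 0, 0, 0, 0, 0], [0, 0, 0, 0, 0, 0]])

```text
clock: 17.15
tool_pos: [0.614, -0.0843, 0.1048]
orientation: [-180.0, -0.2, 3.1]
force: [-0.2, 0.7, -1.0]
opening: 0.0462
gripper_force: 30.0
```

play_rows(deltas=[[-0.003, 0, -0.003, 0, 0, 0], [0, 0, -0.003, 0, 0, 0], [0, 0, -0.003, 0, 0, 0], [0, 0, -0.0018, 0, 0, 0], [0, 0, 0, 0, 0, 0], [0, 0, 0, 0, 0, 0]])

```text
clock: 17.75
tool_pos: [0.6107, -0.0846, 0.0945]
orientation: [180.0, -0.0, 3.1]
force: [-0.6, -1.2, -0.7]
opening: 0.0459
gripper_force: 30.0
```

play_rows(deltas=[[0, 0, -0.0012, 0, 0, 0], [0, 0, 0, 0, 0, 0], [0, 0, 0, 0, 0, 0]])

```text
clock: 18.05
tool_pos: [0.6108, -0.0846, 0.0945]
orientation: [180.0, -0.0, 3.1]
force: [-2.1, 0.5, 6.7]
opening: 0.0457
gripper_force: 30.0
```

Contact. I'll release, rise and look from the top.

play_rows(deltas=[[0, 0, 0, 0, 0, 0], [0, 0, 0, 0, 0, 0], [0, 0, 0, 0, 0, 0], [0, 0, 0, 0, 0, 0], [0, 0, 0, 0, 0, 0], [0, 0, 0, 0, 0, 0]], gripper=1)

```text
clock: 18.65
tool_pos: [0.6106, -0.0845, 0.0935]
orientation: [180.0, 0.0, 3.1]
force: [-0.1, -0.1, 0.1]
opening: 0.0853
gripper_force: 0.0
```

play_rows(deltas=[[0, 0, 0.02, 0, 0, 0], [0, 0, 0.045, 0, 0, 0], [0, 0, 0.045, 0, 0, 0], [0, 0, 0.03, 0, 0, 0], [0, -0.05, 0, 0, 0, -0.005], [0, -0.06, 0, 0, 0, -0.01], [0, -0.06, 0, 0, 0, -0.01], [0, -0.06, 0, 0, 0, -0.01], [0, -0.06, 0, 0, 0, -0.02], [-0.02, -0.05, 0, 0, 0, -0.02]])

```text
clock: 19.65
tool_pos: [0.5951, -0.359, 0.2048]
orientation: [180.0, 0.0, -10.5]
force: [0.2, -0.4, 0.1]
opening: 0.0873
gripper_force: 0.0
```

play_rows(deltas=[[0, 0, 0, 0, 0, 0], [0, 0, 0, 0, 0, 0]])

```text
clock: 19.85
tool_pos: [0.5939, -0.3577, 0.205]
orientation: [-180.0, 0.0, -10.5]
force: [0.3, 0.7, -0.3]
opening: 0.0876
gripper_force: 0.0
```

```bash
python3 - <<'E'
from h import *
o=get_obs();p,d,m=snap("wrist"); W=cloud(d,m); cv2.imwrite("pics/w5.png",p); print(o['tool_pos'],o['orientation'])
tops(W,0,640,0,480,.052,.064,mn=500,tag='rib')
tops(W,0,640,0,480,.033,.043,mn=1500,tag='lid')
p,d,m=snap("top"); W=cloud(d,m); 
tops(W,310,380,200,280,.09,.125,tag='red')
tops(W,380,600,200,350,.052,.064,tag='boxrib')
E
```

```text
[ 0.59386139 -0.35771223  0.20504517] [-1.79988900e+02  4.06686459e-02 -1.05196203e+01]
rib [334. 234.] ctr [ 591.8 -363.2] sz [30.  80.1] ang 80.1 mean [ 0.5941 -0.3635  0.0588]
rib [358. 404.] ctr [ 450.2 -357.7] sz [29.9 42.7] ang 87.3 mean [ 0.4522 -0.3578  0.0586]
lid [237.  59.] ctr [ 721.3 -314.6] sz [332.9  45.4] ang 86.0 mean [ 0.7208 -0.3194  0.0368]
lid [333. 222.] ctr [ 591.7 -363.1] sz [ 88.2 100.4] ang 80.1 mean [ 0.597  -0.3639  0.037 ]
lid [618. 222.] ctr [ 558.1 -575.6] sz [33.3 50.4] ang 85.6 mean [ 0.5586 -0.5739  0.0367]
red [350. 229.] ctr [609.8 -87.4] sz [12.6 45.4] ang 3.0 mean [ 0.6084 -0.0868  0.1078]
boxrib [592. 218.] ctr [ 647.4 -617.8] sz [39.6 27. ] ang 87.7 mean [ 0.6448 -0.6216  0.0594]
```

View pics/w5.png

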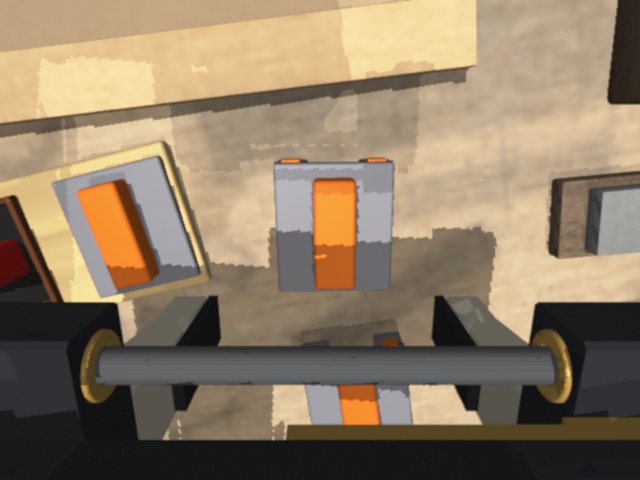

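Red stands in the tray. Box A is centred at (335,226) with its rib along the image's vertical, aligned with the jaws.

play_rows(deltas=[[-0.0023, -0.0066, -0.025, 0, 0, 0.003], [0, 0, -0.045, 0, 0, 0], [0, 0, -0.045, 0, 0, 0], [0, 0, -0.04, 0, 0, 0], [0, 0, -0.02, 0, 0, 0], [0, 0, -0.006, 0, 0, 0], [0, 0, 0, 0, 0, 0], [0, 0, 0, 0, 0, 0]])

```text
clock: 20.75
tool_pos: [0.594, -0.3615, 0.0622]
orientation: [180.0, -0.1, -9.8]
force: [0.7, 0.4, -0.5]
opening: 0.0873
gripper_force: 0.0
```

play_rows(deltas=[[0, 0, 0, 0, 0, 0], [0, 0, 0, 0, 0, 0], [0, 0, 0, 0, 0, 0], [0, 0, 0, 0, 0, 0], [0, 0, 0, 0, 0, 0], [0, 0, 0, 0, 0, 0], [0, 0, 0, 0, 0, 0], [0, 0, 0, 0, 0, 0], [0, 0, 0, 0, 0, 0]], gripper=-1)

```text
clock: 21.65
tool_pos: [0.5928, -0.362, 0.0607]
orientation: [180.0, 0.0, -9.9]
force: [0.5, -1.6, -0.7]
opening: 0.0299
gripper_force: 30.0
```

play_rows(deltas=[[0, 0, 0.02, 0, 0, 0], [0, 0, 0.045, 0, 0, 0], [0, 0, 0.04, 0, 0, 0], [0, 0, 0.02, 0, 0, 0], [0.0051, 0.0336, 0, 0, 0, 0.012], [0.0051, 0.0336, 0, 0, 0, 0.012], [0.0051, 0.0336, 0, 0, 0, 0.012], [0.0051, 0.0336, 0, 0, 0, 0.012], [0.0051, 0.0336, 0, 0, 0, 0.012], [0.0053, 0.0338, 0, 0, 0, 0.0122]])

```text
clock: 22.65
tool_pos: [0.6171, -0.1991, 0.1603]
orientation: [-180.0, 0.0, 3.2]
force: [0.9, 0.6, -2.7]
opening: 0.0299
gripper_force: 30.0
```

play_rows(deltas=[[0, 0, 0, 0, 0, 0], [0, 0, 0, 0, 0, 0]])

```text
clock: 22.85
tool_pos: [0.6173, -0.1996, 0.1605]
orientation: [-180.0, 0.0, 3.2]
force: [-0.4, 0.1, -1.3]
opening: 0.0298
gripper_force: 30.0
```

```bash
python3 - <<'E'
from h import *
o=get_obs();p,d,m=snap("wrist"); W=cloud(d,m); print(o['tool_pos'],o['orientation'])
cv2.imwrite("pics/w6.png",p)
k=o['tool_pos'][2]
tops(W,0,640,0,480,k-.03,k-.014,mn=500,tag='lid')
tops(W,0,640,0,480,.017,.026,mn=300,tag='plate')
tops(W,0,640,0,480,.036,.05,mn=200,tag='seatrib')
tops(W,0,640,0,480,.008,.0165,mn=300,tag='board')
E
```

```text
[ 0.61730642 -0.19962986  0.16046521] [-1.79985054e+02  3.67129241e-02  3.19865078e+00]
lid [325. 241.] ctr [ 644.  -198.1] sz [45.  88.3] ang 3.3 mean [ 0.6486 -0.1979  0.1368]
plate [18. 21.] ctr [739.4  -6.2] sz [ 8.2 31.1] ang 51.9 mean [ 0.7415 -0.0086  0.0212]
plate [327. 177.] ctr [ 657.6 -198.8] sz [18.7 87.8] ang 3.3 mean [ 0.6597 -0.1982  0.021 ]
plate [168. 221.] ctr [611.3 -85.1] sz [95.1 74.8] ang 3.2 mean [ 0.6226 -0.0921  0.0206]
plate [173. 228.] ctr [620.9 -92. ] sz [51.1 23.5] ang 57.9 mean [ 0.6193 -0.0957  0.0214]
seatrib [376.  64.] ctr [ 726.7 -234.7] sz [306.7  45. ] ang 86.0 mean [ 0.7276 -0.2234  0.0371]
seatrib [328. 190.] ctr [ 654.4 -198.7] sz [ 5.4 29.3] ang 4.0 mean [ 0.6546 -0.1988  0.0419]
seatrib [161. 236.] ctr [620.9 -91.6] sz [51.2 23.4] ang 58.8 mean [ 0.6195 -0.0957  0.0431]
board [28. 34.] ctr [736.8  -8.5] sz [18.  34.1] ang 53.6 mean [ 0.7364 -0.0079  0.0119]
board [219. 169.] ctr [ 618.8 -141. ] sz [109.9 214.8] ang 3.2 mean [ 0.6597 -0.1247  0.013 ]
board [167. 220.] ctr [609.7 -83.8] sz [86.3 63.5] ang 2.9 mean [ 0.6218 -0.0887  0.0136]
```

View pics/w6.png

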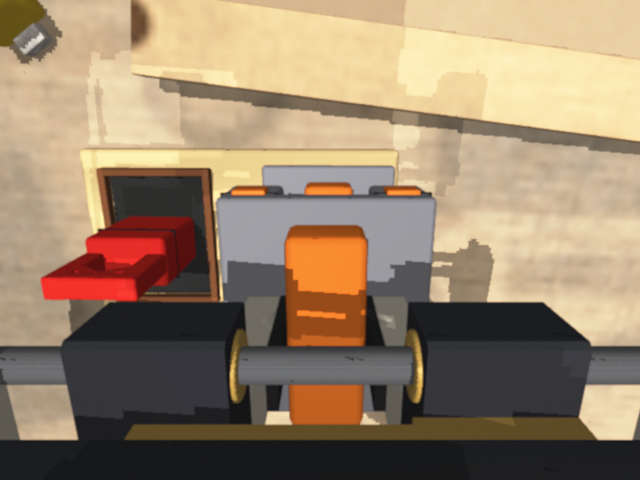

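The view shows box A over the seat, about 1 mm to the left; rotation matches. Correct and lower.

play_rows(deltas=[[0.0004, -0.0015, -0.015, 0, 0, 0], [0, 0, -0.03, 0, 0, 0], [0, 0, -0.025, 0, 0, 0], [0, 0, -0.015, 0, 0, 0], [0, 0, -0.008, 0, 0, 0], [0, 0, -0.004, 0, 0, 0], [0, 0, 0, 0, 0, 0], [0, 0, 0, 0, 0, 0]])

```text
clock: 23.7
tool_pos: [0.6183, -0.2017, 0.084]
orientation: [180.0, -0.1, 3.1]
force: [0.5, 0.6, -1.4]
opening: 0.0296
gripper_force: 30.0
```

play_rows(deltas=[[0, 0, -0.002, 0, 0, 0], [0, 0, 0, 0, 0, 0], [0, 0, 0, 0, 0, 0]])

```text
clock: 24.0
tool_pos: [0.6179, -0.2016, 0.0819]
orientation: [180.0, -0.0, 3.1]
force: [0.2, 0.3, -2.0]
opening: 0.0294
gripper_force: 30.0
```

play_rows(deltas=[[0, 0, -0.0014, 0, 0, 0], [0, 0, 0, 0, 0, 0], [0, 0, 0, 0, 0, 0]])

```text
clock: 24.3
tool_pos: [0.618, -0.2016, 0.0807]
orientation: [180.0, -0.0, 3.1]
force: [-0.6, -0.3, -0.2]
opening: 0.0299
gripper_force: 30.0
```

play_rows(deltas=[[0, 0, -0.001, 0, 0, 0], [0, 0, 0, 0, 0, 0], [0, 0, 0, 0, 0, 0]])

```text
clock: 24.6
tool_pos: [0.618, -0.2016, 0.0807]
orientation: [180.0, -0.0, 3.2]
force: [-3.3, 1.3, 6.7]
opening: 0.0295
gripper_force: 30.0
```

play_rows(deltas=[[0, 0, 0, 0, 0, 0], [0, 0, 0, 0, 0, 0], [0, 0, 0, 0, 0, 0], [0, 0, 0, 0, 0, 0], [0, 0, 0, 0, 0, 0], [0, 0, 0, 0, 0, 0]], gripper=1)

```text
clock: 25.2
tool_pos: [0.6177, -0.2016, 0.0795]
orientation: [180.0, 0.0, 3.1]
force: [-0.9, 0.1, 0.0]
opening: 0.0721
gripper_force: 0.0
```

play_rows(deltas=[[0, 0, 0.02, 0, 0, 0], [0, 0, 0.045, 0, 0, 0], [0, 0, 0.045, 0, 0, 0], [0, 0, 0.04, 0, 0, 0], [-0.0458, -0.0388, 0, 0, 0, -0.0066], [-0.0458, -0.0388, 0, 0, 0, -0.0066], [-0.0458, -0.0388, 0, 0, 0, -0.0066], [-0.0458, -0.0388, 0, 0, 0, -0.0066], [-0.0456, -0.0388, 0, 0, 0, -0.0064], [0, 0, 0, 0, 0, 0]])

```text
clock: 26.2
tool_pos: [0.4307, -0.3591, 0.1999]
orientation: [-180.0, 0.0, -3.0]
force: [-0.8, 0.3, 0.5]
opening: 0.0878
gripper_force: 0.0
```

play_rows(deltas=[[0, 0, 0, 0, 0, 0], [0, 0, 0, 0, 0, 0]])

```text
clock: 26.4
tool_pos: [0.4353, -0.3566, 0.1998]
orientation: [180.0, -0.0, -2.7]
force: [0.1, 0.1, 0.7]
opening: 0.0877
gripper_force: 0.0
```

```bash
python3 - <<'E'
from h import *
o=get_obs();p,d,m=snap("wrist"); W=cloud(d,m); cv2.imwrite("pics/w7.png",p); print(o['tool_pos'],o['orientation'])
tops(W,0,640,0,480,.052,.064,mn=500,tag='rib')
tops(W,0,640,0,480,.033,.043,mn=1500,tag='lid')
p,d,m=snap("top"); W=cloud(d,m); cv2.imwrite("pics/t7.png",p)
tops(W,380,425,200,280,.07,.085,tag='seated rib')
tops(W,375,430,195,280,.05,.062,tag='seated lid')
E
```

```text
[ 0.43526355 -0.35660616  0.19975236] [ 1.79994525e+02 -2.64091000e-02 -2.74849910e+00]
rib [70. 25.] ctr [ 579.7 -204.3] sz [26.7 87.8] ang 2.5 mean [ 0.5758 -0.2083  0.0573]
rib [326. 238.] ctr [ 432.6 -356.9] sz [30.1 79.3] ang 87.4 mean [ 0.4348 -0.357   0.0588]
lid [326. 226.] ctr [ 432.6 -356.8] sz [88.3 99.4] ang 87.4 mean [ 0.4378 -0.3571  0.037 ]
seated rib [400. 222.] ctr [ 621.1 -190.5] sz [23.5 76.8] ang 73.7 mean [ 0.631  -0.196   0.0773]
seated lid [389. 231.] ctr [ 615.  -189.6] sz [100.4  60. ] ang 2.7 mean [ 0.6158 -0.1762  0.0558]
```

View pics/t7.png

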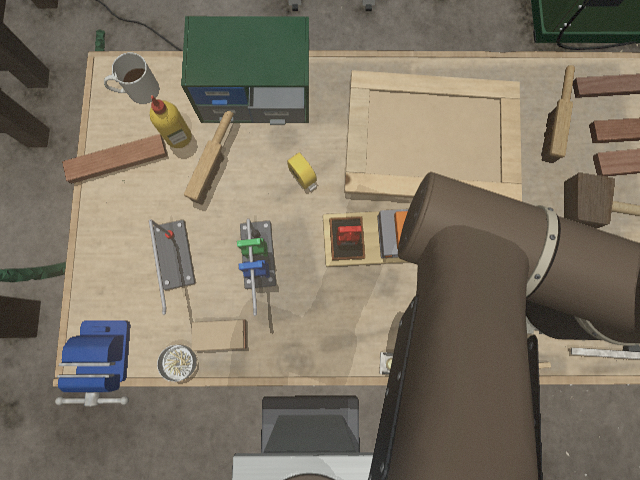

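The view shows red upright in the tray at (348,235), green and blue on the spare hook, and the seat box partly hidden at (392,232). Descend on box B.

play_rows(deltas=[[-0.0026, -0.0002, -0.025, 0, 0, 0], [0, 0, -0.045, 0, 0, 0], [0, 0, -0.045, 0, 0, 0], [0, 0, -0.04, 0, 0, 0], [0, 0, -0.015, 0, 0, 0], [0, 0, -0.0035, 0, 0, 0], [0, 0, 0, 0, 0, 0], [0, 0, 0, 0, 0, 0]])

```text
clock: 27.3
tool_pos: [0.4339, -0.3573, 0.0624]
orientation: [179.9, -0.1, -2.7]
force: [-0.7, 0.8, -0.3]
opening: 0.0878
gripper_force: 0.0
```

play_rows(deltas=[[0, 0, 0, 0, 0, 0], [0, 0, 0, 0, 0, 0], [0, 0, 0, 0, 0, 0], [0, 0, 0, 0, 0, 0], [0, 0, 0, 0, 0, 0], [0, 0, 0, 0, 0, 0], [0, 0, 0, 0, 0, 0], [0, 0, 0, 0, 0, 0], [0, 0, 0, 0, 0, 0]], gripper=-1)

```text
clock: 28.2
tool_pos: [0.4326, -0.357, 0.0608]
orientation: [-180.0, 0.0, -2.8]
force: [0.7, -0.4, -0.7]
opening: 0.0298
gripper_force: 30.0
```

play_rows(deltas=[[0, 0, 0.02, 0, 0, 0], [0, 0, 0.045, 0, 0, 0], [0, 0, 0.045, 0, 0, 0], [0, 0, 0.039, 0, 0, 0], [0.0318, 0.0263, 0, 0, 0, 0.005], [0.045, 0.038, 0, 0, 0, 0.007], [0.045, 0.038, 0, 0, 0, 0.007], [0.045, 0.038, 0, 0, 0, 0.007], [0.045, 0.038, 0, 0, 0, 0.0068], [0.02, 0.016, 0, 0, 0, 0]])

```text
clock: 29.2
tool_pos: [0.6204, -0.1987, 0.1792]
orientation: [-180.0, 0.0, 3.3]
force: [-0.2, 0.4, -2.8]
opening: 0.0299
gripper_force: 30.0
```

play_rows(deltas=[[0, 0, 0, 0, 0, 0], [0, 0, 0, 0, 0, 0], [0, 0, 0, 0, 0, 0]])

```text
clock: 29.5
tool_pos: [0.6171, -0.2021, 0.1797]
orientation: [-180.0, 0.1, 3.1]
force: [-0.4, -0.3, -1.6]
opening: 0.0299
gripper_force: 30.0
```

```bash
python3 - <<'E'
from h import *
o=get_obs();p,d,m=snap("wrist"); W=cloud(d,m); print(o['tool_pos'],o['orientation'])
cv2.imwrite("pics/w8.png",p)
k=o['tool_pos'][2]
tops(W,230,450,150,480,k-.03,k-.014,mn=500,tag='held lid')
tops(W,230,450,100,480,.052,.062,mn=200,tag='low lid')
tops(W,230,450,100,480,.072,.085,mn=100,tag='low rib')
tops(W,230,450,100,480,.017,.026,mn=100,tag='plate')
E
```

```text
[ 0.61708648 -0.20208331  0.17970324] [-1.79989006e+02  6.03710986e-02  3.09401391e+00]
held lid [333. 240.] ctr [ 643.8 -202.5] sz [45.8 84.6] ang 3.1 mean [ 0.6488 -0.2035  0.156 ]
low lid [325. 178.] ctr [ 659.2 -199.2] sz [16.  88.2] ang 3.1 mean [ 0.6611 -0.1993  0.057 ]
low rib [325. 191.] ctr [ 656.  -199.4] sz [ 2.4 28.4] ang 2.9 mean [ 0.6561 -0.1994  0.0771]
plate [324. 164.] ctr [ 665.6 -197.7] sz [ 2.7 46.6] ang 3.2 mean [ 0.6657 -0.1981  0.0204]
```

View pics/w8.png

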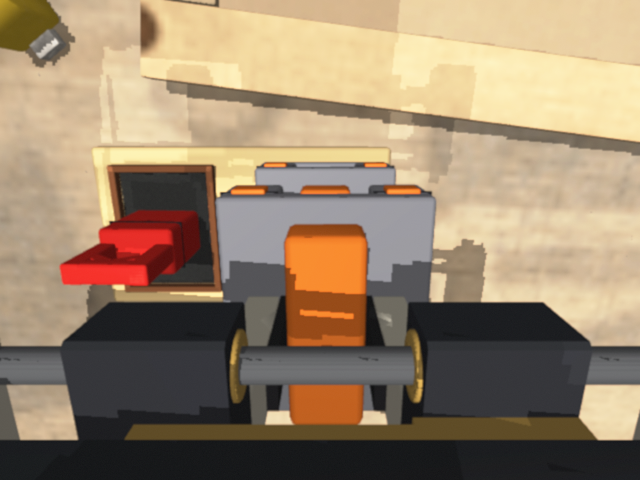

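The held box sits within 1 mm of the one below, and both are square. Lowering.

play_rows(deltas=[[0.0006, 0.0005, -0.015, 0, 0, 0], [0, 0, -0.025, 0, 0, 0], [0, 0, -0.02, 0, 0, 0], [0, 0, -0.01, 0, 0, 0], [0, 0, -0.006, 0, 0, 0], [0, 0, 0, 0, 0, 0], [0, 0, 0, 0, 0, 0], [0, 0, 0, 0, 0, 0]])

```text
clock: 30.35
tool_pos: [0.619, -0.2012, 0.1201]
orientation: [180.0, -0.1, 3.1]
force: [-0.2, -0.3, -2.3]
opening: 0.0298
gripper_force: 30.0
```

play_rows(deltas=[[-0.0008, -0.0003, -0.002, 0, 0, 0], [0, 0, -0.0012, 0, 0, 0], [0, 0, 0, 0, 0, 0], [0, 0, 0, 0, 0, 0]])

```text
clock: 30.75
tool_pos: [0.618, -0.2013, 0.1168]
orientation: [180.0, -0.0, 3.1]
force: [0.1, 0.0, -0.5]
opening: 0.0294
gripper_force: 30.0
```

play_rows(deltas=[[0, 0, -0.001, 0, 0, 0], [0, 0, 0, 0, 0, 0], [0, 0, 0, 0, 0, 0]])

```text
clock: 31.05
tool_pos: [0.618, -0.2013, 0.1168]
orientation: [180.0, -0.0, 3.2]
force: [-1.9, 2.1, 5.0]
opening: 0.0298
gripper_force: 30.0
```

play_rows(deltas=[[0, 0, 0, 0, 0, 0], [0, 0, 0, 0, 0, 0], [0, 0, 0, 0, 0, 0], [0, 0, 0, 0, 0, 0], [0, 0, 0, 0, 0, 0], [0, 0, 0, 0, 0, 0]], gripper=1)

```text
clock: 31.65
tool_pos: [0.6179, -0.2014, 0.1158]
orientation: [180.0, 0.0, 3.1]
force: [0.2, 0.1, 0.5]
opening: 0.072
gripper_force: 0.0
```

play_rows(deltas=[[0, 0, 0.02, 0, 0, 0], [0, 0, 0.045, 0, 0, 0], [0, 0, 0.045, 0, 0, 0], [-0.02, -0.04, 0.02, 0, 0, 0], [-0.02, -0.055, 0, 0, 0, 0], [-0.02, -0.055, 0, 0, 0, 0], [-0.02, -0.055, 0, 0, 0, 0], [-0.02, -0.055, 0, 0, 0, 0], [0, 0, 0, 0, 0, 0], [0, 0, 0, 0, 0, 0]])

```text
clock: 32.65
tool_pos: [0.537, -0.4106, 0.2194]
orientation: [-180.0, 0.0, 3.0]
force: [-0.1, -0.4, 0.5]
opening: 0.0875
gripper_force: 0.0
```

```bash
python3 - <<'E'
from h import *
p,d,m=snap("scene"); cv2.imwrite("pics/s9.png",p)
p,d,m=snap("top"); W=cloud(d,m)
tops(W,370,430,195,280,.086,.097,tag='top lid')
tops(W,370,430,195,280,.108,.12,tag='top rib')
tops(W,120,300,215,320,.1505,.16,tag='tabs')
tops(W,310,380,200,280,.10,.125,tag='red')
tops(W,430,520,195,370,.028,.064,tag='other')
print(get_obs()['tool_pos'])
E
```

```text
top lid [401. 231.] ctr [ 610.8 -196.5] sz [101.7  89.8] ang 3.3 mean [ 0.6082 -0.1946  0.0919]
top rib [403. 228.] ctr [ 610.7 -196.5] sz [79.7 30.7] ang 2.4 mean [ 0.6102 -0.1957  0.1137]
tabs [249. 242.] ctr [573.2 113.3] sz [12.3 44.9] ang 6.1 mean [0.5728 0.1129 0.1542]
tabs [251. 265.] ctr [528.2 108.4] sz [12.3 44.6] ang 6.1 mean [0.528 0.108 0.154]
red [350. 229.] ctr [609.7 -87.4] sz [12.2 45.8] ang 2.8 mean [ 0.609  -0.0866  0.1091]
other [445. 196.] ctr [ 700.8 -306.9] sz [63.9  7.8] ang 88.7 mean [ 0.7011 -0.3083  0.0345]
[ 0.53798883 -0.408977    0.21975572]
```

View pics/s9.png

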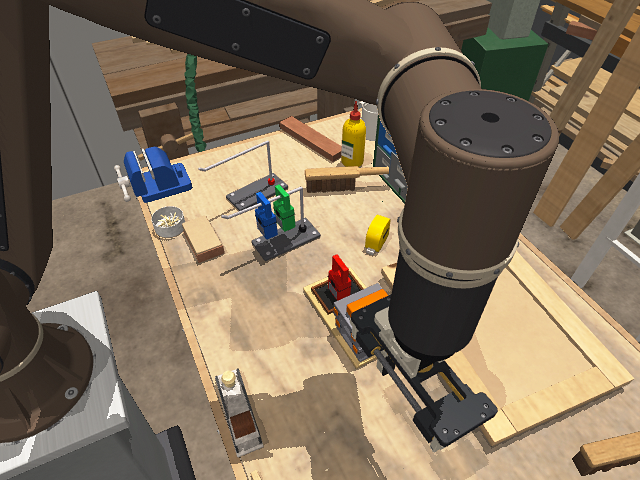

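play_rows(deltas=[[0, -0.05, 0.02, 0, 0, 0], [0, -0.05, 0.02, 0, 0, 0], [0, 0, 0, 0, 0, 0], [0, 0, 0, 0, 0, 0]])

```text
clock: 33.15
tool_pos: [0.5385, -0.4889, 0.2517]
orientation: [-180.0, -0.0, 3.1]
force: [-1.6, 0.4, -0.6]
opening: 0.0875
gripper_force: 0.0
```

```bash
python3 - <<'E'
from h import *
p,d,m=snap("top"); W=cloud(d,m)
tops(W,370,430,195,280,.086,.097,tag='top lid')
tops(W,370,430,195,280,.05,.062,mn=5,tag='mid lid')
tops(W,370,430,195,280,.017,.024,mn=5,tag='plate')
a=cv2.resize(p[190:290,310:430],None,fx=6,fy=6,interpolation=cv2.INTER_CUBIC)
cv2.imwrite("pics/c10.png",a[:600])
E
```

```text
top lid [401. 231.] ctr [ 610.6 -196.6] sz [101.9  89.1] ang 2.5 mean [ 0.608  -0.1945  0.0919]
mid lid [378. 227.] ctr [ 623.9 -152.5] sz [8.5 0.6] ang 1.3 mean [ 0.624  -0.1524  0.0595]
mid lid [379. 242.] ctr [ 590.6 -153.4] sz [0.4 8.6] ang 90.0 mean [ 0.5907 -0.1534  0.0607]
mid lid [400. 254.] ctr [ 564.7 -199.9] sz [ 1.9 37.2] ang 1.3 mean [ 0.5648 -0.1996  0.0545]
mid lid [417. 255.] ctr [ 562.7 -234.2] sz [0.2 8.7] ang 1.4 mean [ 0.5627 -0.2343  0.0589]
plate [413. 197.] ctr [ 703.5 -240.4] sz [12.9  1.2] ang 83.8 mean [ 0.7035 -0.2402  0.0201]
plate [427. 198.] ctr [ 701.5 -272.4] sz [8.5 0.8] ang 79.9 mean [ 0.7015 -0.2724  0.019 ]
plate [401. 256.] ctr [ 567.2 -207.6] sz [ 0.5 26.6] ang 0.3 mean [ 0.5672 -0.2077  0.0197]
```

View pics/c10.png

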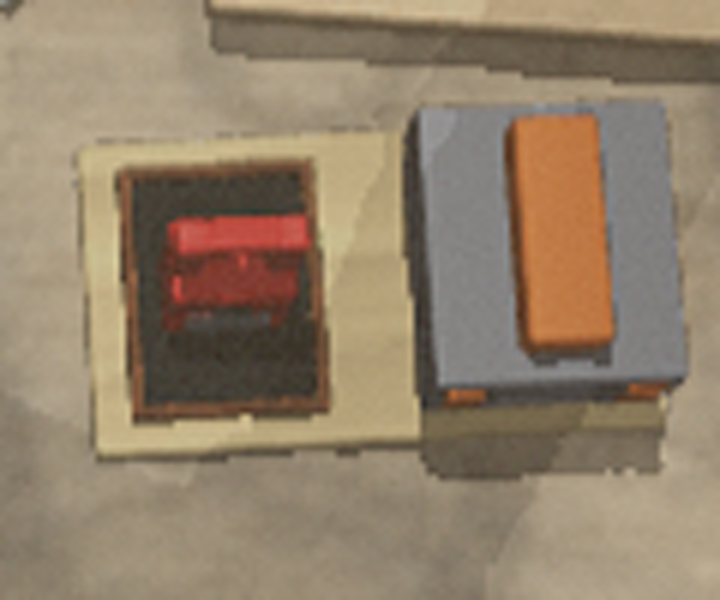

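The crop shows the column whose top lid sits about 7 mm toward the tray and 5 mm toward the robot from where I released it. It has probably been knocked. I'll look from close above.

play_rows(deltas=[[0, 0.05, 0.025, 0, 0, 0], [0.014, 0.055, 0.02, 0, 0, 0], [0.014, 0.055, 0.01, 0, 0, 0], [0.014, 0.055, 0.005, 0, 0, 0], [0.014, 0.055, 0, 0, 0, 0], [0.014, 0.055, 0, 0, 0, 0], [0.0, 0.03, 0, 0, 0, 0], [0, 0, 0, 0, 0, 0], [0, 0, 0, 0, 0, 0], [0, 0, 0, 0, 0, 0]])

```text
clock: 34.2
tool_pos: [0.5937, -0.2051, 0.2998]
orientation: [-180.0, 0.0, 3.2]
force: [-0.1, -0.0, -0.4]
opening: 0.0874
gripper_force: 0.0
```

```bash
python3 - <<'E'
from h import *
o=get_obs();p,d,m=snap("wrist"); W=cloud(d,m); cv2.imwrite("pics/w11.png",p); print(o['tool_pos'],o['orientation'])
tops(W,0,640,0,480,.089,.097,mn=300,tag='top lid')
tops(W,0,640,0,480,.108,.12,mn=300,tag='top rib')
tops(W,0,640,0,480,.05,.062,mn=30,tag='mid lid')
tops(W,0,640,0,480,.017,.026,mn=30,tag='plate')
E
```

```text
[ 0.59366442 -0.20507569  0.29980569] [-1.79999770e+02  1.35060873e-02  3.18353390e+00]
top lid [314. 189.] ctr [ 611.8 -193.9] sz [100.3  88.1] ang 2.3 mean [ 0.616  -0.194   0.0931]
top rib [313. 197.] ctr [ 611.9 -194. ] sz [79.9 29.8] ang 2.2 mean [ 0.6137 -0.1939  0.1149]
top rib [174. 192.] ctr [610.6 -84.8] sz [12.3 46.4] ang 3.0 mean [ 0.611  -0.0853  0.1109]
mid lid [78. 11.] ctr [747.7   4.9] sz [19.3 34.6] ang 35.9 mean [0.7453 0.0054 0.056 ]
mid lid [334. 147.] ctr [ 637.4 -222.5] sz [130.8  64.8] ang 43.3 mean [ 0.6493 -0.2101  0.0565]
mid lid [207. 175.] ctr [621.8 -90.9] sz [55.2 25.4] ang 58.8 mean [ 0.6187 -0.0967  0.0563]
plate [113.  25.] ctr [742.2  -6. ] sz [16.8 38.5] ang 66.4 mean [ 0.7428 -0.0063  0.0216]
plate [329. 127.] ctr [ 666.  -206.2] sz [ 1.9 70.9] ang 3.2 mean [ 0.6661 -0.204   0.0208]
plate [209. 174.] ctr [610.8 -84.9] sz [94.9 74.7] ang 3.2 mean [ 0.6137 -0.0891  0.0209]
plate [  2. 156.] ctr [619.7 113.9] sz [ 6. 16.] ang 78.5 mean [0.6205 0.1129 0.0202]
plate [228. 176.] ctr [ 612.7 -107.1] sz [28.6  3.5] ang 8.6 mean [ 0.6134 -0.1072  0.0216]
plate [637. 272.] ctr [ 538.4 -539.8] sz [17.8  6. ] ang 1.2 mean [ 0.5366 -0.5395  0.0185]
plate [334. 405.] ctr [ 354.4 -231.4] sz [142.9   5.5] ang 86.9 mean [ 0.355  -0.2289  0.0216]
plate [338. 418.] ctr [ 336.8 -233.5] sz [18.6 30.2] ang 15.1 mean [ 0.3371 -0.234   0.0213]
plate [279. 428.] ctr [ 318.  -164.9] sz [15.4  5.1] ang 81.7 mean [ 0.3188 -0.1645  0.0219]
```

View pics/w11.png

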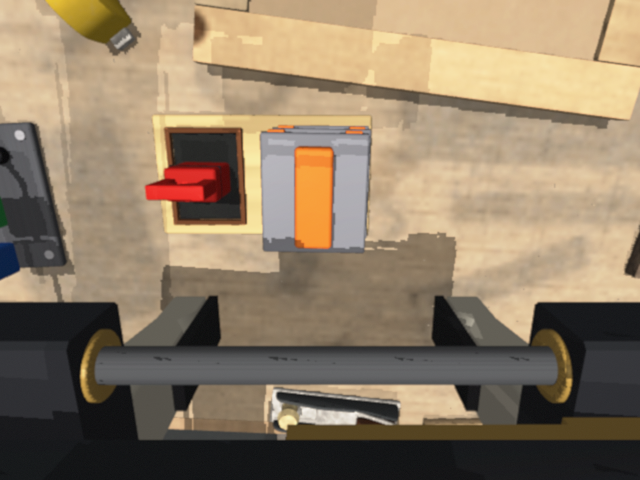

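The picture shows the top lid at (314,190), turned about 1° and shifted, with the mid box peeking out to the right and behind. The column was knocked. I'll lift the top box off, re-seat the lower one, then restack.

play_rows(deltas=[[0.0113, 0.007, -0.03, 0, 0, -0.005], [0.0113, 0.007, -0.04, 0, 0, 0], [0, 0, -0.045, 0, 0, 0], [0, 0, -0.045, 0, 0, 0], [0, 0, -0.04, 0, 0, 0], [0, 0, -0.02, 0, 0, 0], [0, 0, -0.0065, 0, 0, 0], [0, 0, 0, 0, 0, 0], [0, 0, 0, 0, 0, 0]])

```text
clock: 35.15
tool_pos: [0.6127, -0.1947, 0.1198]
orientation: [180.0, -0.1, 2.2]
force: [0.5, 0.1, 0.2]
opening: 0.0879
gripper_force: 0.0
```

play_rows(deltas=[[0, 0, 0, 0, 0, 0], [0, 0, 0, 0, 0, 0], [0, 0, 0, 0, 0, 0], [0, 0, 0, 0, 0, 0], [0, 0, 0, 0, 0, 0], [0, 0, 0, 0, 0, 0], [0, 0, 0, 0, 0, 0], [0, 0, 0, 0, 0, 0], [0, 0, 0, 0, 0, 0]], gripper=-1)

```text
clock: 36.05
tool_pos: [0.612, -0.1941, 0.1186]
orientation: [-180.0, 0.0, 2.2]
force: [0.2, 0.6, 0.2]
opening: 0.0297
gripper_force: 30.0
```

play_rows(deltas=[[0, 0, 0.015, 0, 0, 0], [0, 0, 0.035, 0, 0, 0], [0, 0, 0.03, 0, 0, 0], [0, 0, 0.02, 0, 0, 0], [-0.003, -0.04, 0, 0, 0, 0], [-0.004, -0.05, 0, 0, 0, 0], [-0.004, -0.05, 0, 0, 0, 0], [-0.004, -0.05, 0, 0, 0, 0], [0, -0.03, 0, 0, 0, 0], [0, 0, 0, 0, 0, 0]])

```text
clock: 37.05
tool_pos: [0.5991, -0.3733, 0.1986]
orientation: [180.0, 0.0, 2.0]
force: [-0.0, -0.1, -2.9]
opening: 0.0297
gripper_force: 30.0
```

play_rows(deltas=[[0, 0, -0.03, 0, 0, 0], [0, 0, -0.045, 0, 0, 0], [0, 0, -0.045, 0, 0, 0], [0, 0, -0.03, 0, 0, 0], [0, 0, -0.014, 0, 0, 0], [0, 0, -0.004, 0, 0, 0], [0, 0, 0, 0, 0, 0], [0, 0, 0, 0, 0, 0], [0, 0, -0.001, 0, 0, 0], [0, 0, 0, 0, 0, 0]])

```text
clock: 38.05
tool_pos: [0.6004, -0.3703, 0.0645]
orientation: [180.0, -0.1, 2.2]
force: [-0.1, 0.2, -2.3]
opening: 0.0296
gripper_force: 30.0
```

play_rows(deltas=[[0, 0, -0.0012, 0, 0, 0], [0, 0, 0, 0, 0, 0], [0, 0, 0, 0, 0, 0]])

```text
clock: 38.35
tool_pos: [0.6, -0.3702, 0.0627]
orientation: [180.0, -0.0, 2.2]
force: [-0.8, -0.4, -0.1]
opening: 0.0297
gripper_force: 30.0
```

play_rows(deltas=[[0, 0, 0, 0, 0, 0], [0, 0, 0, 0, 0, 0], [0, 0, 0, 0, 0, 0], [0, 0, 0, 0, 0, 0], [0, 0, 0, 0, 0, 0], [0, 0, 0, 0, 0, 0]], gripper=1)

```text
clock: 38.95
tool_pos: [0.6, -0.3702, 0.0626]
orientation: [180.0, -0.0, 2.2]
force: [0.0, 0.0, 0.3]
opening: 0.0722
gripper_force: 0.0
```

play_rows(deltas=[[0, 0, 0.03, 0, 0, 0], [0, 0, 0.045, 0, 0, 0], [0, 0, 0.045, 0, 0, 0], [0, 0, 0.045, 0, 0, 0], [0.005, 0.04, 0.02, 0, 0, 0.005], [0.005, 0.06, 0.02, 0, 0, 0], [0.005, 0.06, 0, 0, 0, 0], [0, 0.055, 0, 0, 0, 0], [0, 0, 0, 0, 0, 0], [0, 0, 0, 0, 0, 0]])

```text
clock: 39.95
tool_pos: [0.6121, -0.1977, 0.2268]
orientation: [180.0, -0.0, 3.3]
force: [0.4, -0.0, 0.0]
opening: 0.0877
gripper_force: 0.0
```

```bash
cat > col.py <<'E'
from h import *
def look(zs):
    o=get_obs();p,d,m=snap("wrist"); W=cloud(d,m); print(o['tool_pos'].round(4),o['orientation'][2].round(2))
    W[(W[...,0]>.69)|(W[...,1]>-.145)|(W[...,1]<-.26)]=np.nan
    for t,lo,hi in zs: tops(W,0,640,0,480,lo,hi,mn=60,tag=t)
E
python3 - <<'E'
from col import *
look([('lid',.053,.063),('rib',.073,.085),('plate',.018,.024)])
E
```

```text
[ 0.6121 -0.1977  0.2268] 3.28
lid [327. 217.] ctr [ 614.8 -198.5] sz [100.1  88.2] ang 2.2 mean [ 0.6199 -0.1982  0.057 ]
rib [327. 229.] ctr [ 614.7 -198.6] sz [80.1 30.1] ang 2.5 mean [ 0.6169 -0.1985  0.0789]
plate [332. 153.] ctr [ 664.7 -198.8] sz [ 4.7 85.9] ang 3.1 mean [ 0.6653 -0.1994  0.0207]
```

play_rows(deltas=[[0.0034, -0.001, -0.03, 0, 0, -0.0055], [0, 0, -0.045, 0, 0, 0], [0, 0, -0.045, 0, 0, 0], [0, 0, -0.035, 0, 0, 0], [0, 0, -0.02, 0, 0, 0], [0, 0, -0.0066, 0, 0, 0], [0, 0, 0, 0, 0, 0], [0, 0, 0, 0, 0, 0]])

```text
clock: 40.8
tool_pos: [0.6153, -0.2004, 0.0819]
orientation: [180.0, -0.1, 2.1]
force: [0.3, -0.8, 0.0]
opening: 0.0876
gripper_force: 0.0
```

play_rows(deltas=[[0, 0, 0, 0, 0, 0], [0, 0, 0, 0, 0, 0], [0, 0, 0, 0, 0, 0], [0, 0, 0, 0, 0, 0], [0, 0, 0, 0, 0, 0], [0, 0, 0, 0, 0, 0], [0, 0, 0, 0, 0, 0], [0, 0, 0, 0, 0, 0], [0, 0, 0, 0, 0, 0]], gripper=-1)

```text
clock: 41.7
tool_pos: [0.6147, -0.1996, 0.081]
orientation: [-180.0, 0.0, 2.2]
force: [-0.4, 0.8, 0.0]
opening: 0.0298
gripper_force: 30.0
```

play_rows(deltas=[[0, 0, 0.01, 0, 0, 0], [0, 0, 0.02, 0, 0, 0], [0.003, -0.003, 0.02, 0, 0, 0.0045], [0, 0, 0, 0, 0, 0], [0, 0, 0, 0, 0, 0], [0, 0, 0, 0, 0, 0]])

```text
clock: 42.3
tool_pos: [0.6163, -0.2019, 0.12]
orientation: [-180.0, 0.1, 2.9]
force: [-0.5, 0.0, -2.0]
opening: 0.0301
gripper_force: 30.0
```

```bash
python3 - <<'E'
from col import *
z=get_obs()['tool_pos'][2]
look([('lid',z-.03,z-.014),('plate',.018,.024),('seatrib',.036,.046)])
E
```

```text
[ 0.6163 -0.2019  0.12  ] 2.93
lid [325. 239.] ctr [ 643.  -200.5] sz [46.6 88.4] ang 2.8 mean [ 0.648  -0.2003  0.0961]
lid [284. 398.] ctr [ 572.5 -185.5] sz [ 4.2 14.3] ang 87.2 mean [ 0.572  -0.1853  0.096 ]
lid [367. 398.] ctr [ 574.9 -223.2] sz [14.3  4.2] ang 5.2 mean [ 0.5743 -0.2229  0.096 ]
plate [324. 179.] ctr [ 661.1 -198.7] sz [11.5 88. ] ang 3.0 mean [ 0.6622 -0.1988  0.0209]
```

play_rows(deltas=[[0.0004, 0.001, -0.012, 0, 0, 0.0014], [0, 0, -0.015, 0, 0, 0], [0, 0, -0.012, 0, 0, 0], [0, 0, -0.006, 0, 0, 0], [0, 0, -0.002, 0, 0, 0], [0, 0, 0, 0, 0, 0], [0, 0, 0, 0, 0, 0], [0, 0, -0.0016, 0, 0, 0], [0, 0, 0, 0, 0, 0], [0, 0, 0, 0, 0, 0]])

```text
clock: 43.35
tool_pos: [0.6175, -0.2013, 0.0824]
orientation: [180.0, -0.0, 3.2]
force: [0.3, 0.0, -1.1]
opening: 0.0294
gripper_force: 30.0
```

play_rows(deltas=[[0, 0, -0.001, 0, 0, 0], [0, 0, 0, 0, 0, 0], [0, 0, 0, 0, 0, 0]])

```text
clock: 43.65
tool_pos: [0.6173, -0.2013, 0.0813]
orientation: [-180.0, 0.0, 3.2]
force: [-0.3, -0.9, -1.8]
opening: 0.0297
gripper_force: 30.0
```

play_rows(deltas=[[0, 0, -0.0005, 0, 0, 0], [0, 0, 0, 0, 0, 0], [0, 0, 0, 0, 0, 0], [0, 0, 0, 0, 0, 0], [0, 0, 0, 0, 0, 0], [0, 0, 0, 0, 0, 0], [0, 0, 0, 0, 0, 0], [0, 0, 0, 0, 0, 0]], gripper=1)

```text
clock: 44.45
tool_pos: [0.6174, -0.2012, 0.0809]
orientation: [-180.0, -0.0, 3.2]
force: [0.5, -0.5, -0.4]
opening: 0.0857
gripper_force: 0.0
```

play_rows(deltas=[[0, 0, 0.02, 0, 0, 0], [0, 0, 0.045, 0, 0, 0], [0, 0, 0.045, 0, 0, 0], [0, 0, 0.04, 0, 0, 0], [0, 0, 0.03, 0, 0, 0], [0, 0, 0, 0, 0, 0], [0, 0, 0, 0, 0, 0]])

```text
clock: 45.15
tool_pos: [0.6174, -0.2012, 0.2254]
orientation: [-180.0, -0.1, 3.2]
force: [-0.8, 0.0, -0.0]
opening: 0.0877
gripper_force: 0.0
```

```bash
python3 - <<'E'
from col import *
look([('lid',.053,.063),('rib',.073,.085),('plate',.018,.024)])
p,d,m=snap("top"); W=cloud(d,m)
tops(W,430,520,195,370,.052,.064,tag='other rib')
E
```

```text
[ 0.6174 -0.2012  0.2254] 3.21
lid [326. 221.] ctr [ 617.7 -201.2] sz [99.8 88.2] ang 3.2 mean [ 0.6227 -0.2008  0.057 ]
rib [326. 232.] ctr [ 618.  -201.1] sz [79.4 30. ] ang 3.2 mean [ 0.6199 -0.2011  0.0789]
plate [326. 159.] ctr [ 666.1 -198.4] sz [ 1.9 42.5] ang 2.9 mean [ 0.6661 -0.1983  0.0203]
other rib [479. 239.] ctr [ 598.6 -372.1] sz [79.5 31. ] ang 1.5 mean [ 0.5976 -0.3712  0.0577]
other rib [443. 364.] ctr [ 336.3 -278. ] sz [27.4 20.2] ang 88.5 mean [ 0.3362 -0.278   0.0563]
```

play_rows(deltas=[[-0.0054, -0.04, 0, 0, 0, -0.0055], [-0.0054, -0.055, 0, 0, 0, 0], [-0.0055, -0.055, 0, 0, 0, 0], [-0.0055, -0.0413, 0, 0, 0, 0], [0, -0.02, -0.02, 0, 0, 0], [0, 0, -0.045, 0, 0, 0], [0, 0, -0.045, 0, 0, 0], [0, 0, -0.045, 0, 0, 0], [0, 0, -0.035, 0, 0, 0], [0, 0, -0.0134, 0, 0, 0]])

```text
clock: 46.25
tool_pos: [0.5972, -0.3688, 0.0568]
orientation: [-179.8, 0.4, 2.2]
force: [-0.2, 0.4, -0.0]
opening: 0.0875
gripper_force: 0.0
```

play_rows(deltas=[[0, 0, 0, 0, 0, 0], [0, 0, 0, 0, 0, 0], [0, 0, 0, 0, 0, 0]])

```text
clock: 46.55
tool_pos: [0.6011, -0.3706, 0.064]
orientation: [179.9, -0.1, 2.2]
force: [-0.2, -0.4, -0.3]
opening: 0.0874
gripper_force: 0.0
```

play_rows(deltas=[[0, 0, 0, 0, 0, 0], [0, 0, 0, 0, 0, 0], [0, 0, 0, 0, 0, 0], [0, 0, 0, 0, 0, 0], [0, 0, 0, 0, 0, 0], [0, 0, 0, 0, 0, 0], [0, 0, 0, 0, 0, 0], [0, 0, 0, 0, 0, 0], [0, 0, 0, 0, 0, 0]], gripper=-1)

```text
clock: 47.45
tool_pos: [0.5999, -0.3703, 0.0621]
orientation: [-180.0, 0.0, 2.2]
force: [-0.2, -0.5, -0.4]
opening: 0.0296
gripper_force: 30.0
```

play_rows(deltas=[[0, 0, 0.02, 0, 0, 0], [0, 0, 0.045, 0, 0, 0], [0, 0, 0.045, 0, 0, 0], [0, 0, 0.04, 0, 0, 0.0055], [0.005, 0.04, 0, 0, 0, 0], [0.006, 0.055, 0, 0, 0, 0], [0.006, 0.055, 0, 0, 0, 0], [0.005, 0.0414, 0, 0, 0, 0], [0, 0.02, 0, 0, 0, 0], [0, 0, 0, 0, 0, 0]])

```text
clock: 48.45
tool_pos: [0.6178, -0.1991, 0.1833]
orientation: [-180.0, -0.0, 3.4]
force: [-0.1, -1.4, -2.1]
opening: 0.0296
gripper_force: 30.0
```

play_rows(deltas=[[0, 0, 0, 0, 0, 0], [0, 0, 0, 0, 0, 0], [0, 0, 0, 0, 0, 0]])

```text
clock: 48.75
tool_pos: [0.6173, -0.2023, 0.1822]
orientation: [180.0, 0.0, 3.1]
force: [0.4, -0.2, -2.0]
opening: 0.0298
gripper_force: 30.0
```

```bash
python3 - <<'E'
from col import *
z=get_obs()['tool_pos'][2]
look([('held',z-.03,z-.014),('mid lid',.053,.063),('midrib',.073,.085)])
E
```

```text
[ 0.6173 -0.2023  0.1822] 3.13
held [325. 239.] ctr [ 643.6 -200.8] sz [47.1 88.4] ang 3.0 mean [ 0.6487 -0.2006  0.1572]
held [284. 398.] ctr [ 572.8 -186. ] sz [ 4.2 14.2] ang 86.7 mean [ 0.5726 -0.1859  0.1569]
held [367. 398.] ctr [ 575.1 -224. ] sz [13.7  4.6] ang 3.2 mean [ 0.5748 -0.2236  0.1569]
mid lid [324. 177.] ctr [ 659.6 -198.7] sz [15.9 87.7] ang 3.2 mean [ 0.6615 -0.1991  0.057 ]
midrib [325. 190.] ctr [ 656.4 -199. ] sz [ 2.3 28.8] ang 2.4 mean [ 0.6565 -0.1999  0.0773]
```

play_rows(deltas=[[0.0003, 0.0008, -0.015, 0, 0, 0.0005], [0, 0, -0.025, 0, 0, 0], [0, 0, -0.02, 0, 0, 0], [0, 0, -0.012, 0, 0, 0], [0, 0, -0.0055, 0, 0, 0], [0, 0, 0, 0, 0, 0], [0, 0, 0, 0, 0, 0], [0, 0, 0, 0, 0, 0], [0, 0, 0, 0, 0, 0]])

```text
clock: 49.7
tool_pos: [0.6182, -0.2005, 0.1209]
orientation: [180.0, -0.1, 3.3]
force: [-0.9, -0.8, -1.6]
opening: 0.0298
gripper_force: 30.0
```

play_rows(deltas=[[-0.0004, -0.0008, -0.0015, 0, 0, -0.0005], [0, 0, -0.0012, 0, 0, 0], [0, 0, 0, 0, 0, 0], [0, 0, 0, 0, 0, 0], [0, 0, 0, 0, 0, 0]])

```text
clock: 50.2
tool_pos: [0.6175, -0.2012, 0.1181]
orientation: [180.0, -0.0, 3.2]
force: [1.1, 0.0, -0.6]
opening: 0.0294
gripper_force: 30.0
```

play_rows(deltas=[[0, 0, -0.0008, 0, 0, 0], [0, 0, 0, 0, 0, 0], [0, 0, 0, 0, 0, 0]])

```text
clock: 50.5
tool_pos: [0.6176, -0.2012, 0.1181]
orientation: [180.0, -0.0, 3.2]
force: [-2.6, 1.1, 6.1]
opening: 0.0297
gripper_force: 30.0
```

play_rows(deltas=[[0, 0, 0.0006, 0, 0, 0], [0, 0, 0, 0, 0, 0], [0, 0, 0, 0, 0, 0], [0, 0, 0, 0, 0, 0], [0, 0, 0, 0, 0, 0], [0, 0, 0, 0, 0, 0], [0, 0, 0, 0, 0, 0], [0, 0, 0, 0, 0, 0]], gripper=1)

```text
clock: 51.3
tool_pos: [0.6175, -0.2012, 0.1179]
orientation: [180.0, -0.0, 3.2]
force: [-0.1, -0.2, -0.1]
opening: 0.0859
gripper_force: 0.0
```

play_rows(deltas=[[0, 0, 0.02, 0, 0, 0], [0, 0, 0.045, 0, 0, 0], [0, 0, 0.045, 0, 0, 0], [0, 0, 0.04, 0, 0, 0], [0, 0, 0.03, 0, 0, 0], [0, 0, 0, 0, 0, 0], [0, 0, 0, 0, 0, 0]])

```text
clock: 52.0
tool_pos: [0.6175, -0.2011, 0.2623]
orientation: [-180.0, -0.1, 3.2]
force: [-0.7, -0.1, -1.1]
opening: 0.0878
gripper_force: 0.0
```

```bash
python3 - <<'E'
from col import *
look([('top lid',.088,.099),('rib',.108,.121),('midlid',.053,.06),('plate',.018,.024)])
E
```

```text
[ 0.6175 -0.2011  0.2623] 3.21
top lid [326. 221.] ctr [ 617.5 -201.1] sz [100.1  88.2] ang 3.2 mean [ 0.6225 -0.2008  0.093 ]
rib [326. 232.] ctr [ 617.9 -201.1] sz [79.4 30.1] ang 3.2 mean [ 0.6198 -0.201   0.1148]
midlid [327. 158.] ctr [ 666.5 -200.6] sz [ 2.4 47.8] ang 3.2 mean [ 0.6665 -0.199   0.0561]
plate [326. 155.] ctr [ 666.1 -198.6] sz [ 1.1 40.9] ang 3.3 mean [ 0.6661 -0.1984  0.0206]
```

The column is square and flush. I'll move clear and do a final numeric check.

play_rows(deltas=[[0, 0, 0.04, 0, 0, 0], [0, -0.03, 0.03, 0, 0, 0], [-0.02, -0.055, 0, 0, 0, 0], [-0.02, -0.055, 0, 0, 0, 0], [-0.02, -0.055, 0, 0, 0, 0], [-0.02, -0.05, 0, 0, 0, 0], [0, 0, 0, 0, 0, 0], [0, 0, 0, 0, 0, 0], [0, 0, 0, 0, 0, 0], [0, 0, 0, 0, 0, 0]])

```text
clock: 53.05
tool_pos: [0.5539, -0.3961, 0.3175]
orientation: [-180.0, 0.0, 3.3]
force: [-0.2, -0.0, -0.7]
opening: 0.0876
gripper_force: 0.0
```

```bash
python3 - <<'E'
from h import *
p,d,m=snap("top"); W=cloud(d,m); print(get_obs()['clock'])
tops(W,370,430,195,280,.086,.097,tag='top lid')
tops(W,120,300,215,320,.1505,.16,tag='tabs')
tops(W,310,378,200,280,.10,.125,tag='red')
tops(W,280,325,140,195,.05,.075,tag='tape'); tops(W,185,250,310,360,.022,.04,tag='sand')
W=np.load("top0.npy")
tops(W,280,325,140,195,.05,.075,tag='tape0'); tops(W,185,250,310,360,.022,.04,tag='sand0')
E
```

```text
53.1
top lid [404. 228.] ctr [ 616.4 -203.7] sz [100.7  88.9] ang 3.2 mean [ 0.6137 -0.2016  0.092 ]
tabs [248. 242.] ctr [573.2 113.2] sz [12.3 45.2] ang 6.3 mean [0.5728 0.1136 0.1541]
tabs [251. 265.] ctr [528.  108.4] sz [12.2 44.6] ang 5.8 mean [0.528  0.1081 0.154 ]
red [350. 229.] ctr [609.5 -87.4] sz [11.6 45.8] ang 3.1 mean [ 0.609  -0.0866  0.1094]
tape [301. 166.] ctr [764.4  15.2] sz [62.2 34.4] ang 38.1 mean [0.7633 0.0154 0.0594]
sand [218. 335.] ctr [396.7 189.7] sz [ 60.8 111.2] ang 2.7 mean [0.3968 0.1896 0.0304]
tape0 [301. 166.] ctr [765.   15.5] sz [60.6 34.9] ang 37.0 mean [0.7635 0.0154 0.0594]
sand0 [218. 335.] ctr [397.1 190. ] sz [ 60.8 110.9] ang 2.3 mean [0.3969 0.1895 0.0304]
sand0 [190. 353.] ctr [359.9 248. ] sz [30.3  4.3] ang 33.2 mean [0.3588 0.2467 0.0295]
```

```bash
python3 -c "
from plant import *
print(close_job())"
```

```text
the job is handed in; nothing more can be done
None
```

The job is handed in at about 53 s: green and blue hang on the spare hook, red stands upright in the tray, and both grey boxes are stacked square and flush on the seat, restacked after the column was found shifted by several mm (probably the expected knock); the tape measure and sanding block were not moved.

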